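# Refit the locking bolts of a safe door

## Task

Sweep all the loose brass chips off the safe door into the green catch tray beside it with the scraper block, not with the fingers. Then slide every locking bolt lying on the rubber mat, nose first, through a hole of the guide bar and the flange hole behind it, each bolt in its own hole, until its lug rests against the guide bar. Leave the scraper standing on the rubber mat, and do not shift the copper key blank or the brass lock cylinder that lie on the door.

Things in the scene. Friction and masses are not known exactly. Their poses are not given: they have to be found in the camera images.
- door: A small safe door lying on its face, fixed: blue slab 315 x 300 mm, its light grey back plate on top, 40 mm above the cart. Origin on the cart under the door's middle; z up, +x points to the bolt edge (away from the robot), y along that edge. The back plate spans x -165..+150, y -150..+150 mm. A fixed brass lock case (61 x 83 mm, 32 mm high) sits on it at x -122, y 0.
- channel (a point): Point on the back plate's top over the door's origin, axes as the door's. It lies in the open channel where the chips are: x -78..+80 mm, all across the door in y and open at both y ends. The channel is bounded by a dark steel guide bar on the +x side (x +80..+96 mm, 56 mm high above the plate) and by a stiffening rib towards the robot (x -86..-78 mm, 12 mm high).
- flange (a point): Middle of the blue flange along the door's bolt edge (8 mm thick in x, 56 mm high above the back plate, all across the door in y), on its face towards the robot, level with the holes. Like the guide bar it has four 18 mm round holes, 28 mm above the back plate, at y -105, -35, +35, +105 mm, in line with the guide bar's.
- tray: Green plastic catch tray, fixed, 260 mm (x) x 256 mm (y) outside, 28 mm high, walls and floor 4 to 5 mm, set close against one y end of the door (either the door's +y or its -y end, changing from start to start), so its rim is 12 mm below the back plate. Origin on the cart under its middle, axes as the door's.
- mat: Black rubber mat, fixed, 330 mm (x) x 256 mm (y), 4 mm thick, beside the other y end of the door. Origin on the cart under its middle, axes as the door's. The bolts and the scraper start on it.
- scraper: Scraper block, about 0.3 kg: a steel foot 100 x 30 x 20 mm with a yellow plastic grip 86 x 24 x 40 mm on top, 60 mm high in all, standing upright on its foot. Origin at the centre of the underside, x along its length, z up.
- hole1 (a point): Centre of guide bar hole 1 of 4 (18 mm bore) on the bar's face towards the robot, 68 mm above the cart; axes as the door's, so a bolt goes in along +x. The flange hole in line with it lies 62 to 70 mm farther along x.
- hole2 (a point): Centre of guide bar hole 2 of 4 (18 mm bore) on the bar's face towards the robot, 68 mm above the cart; axes as the door's, so a bolt goes in along +x. The flange hole in line with it lies 62 to 70 mm farther along x.
- hole3 (a point): Centre of guide bar hole 3 of 4 (18 mm bore) on the bar's face towards the robot, 68 mm above the cart; axes as the door's, so a bolt goes in along +x. The flange hole in line with it lies 62 to 70 mm farther along x.
- hole4 (a point): Centre of guide bar hole 4 of 4 (18 mm bore) on the bar's face towards the robot, 68 mm above the cart; axes as the door's, so a bolt goes in along +x. The flange hole in line with it lies 62 to 70 mm farther along x.
- bolt1: Steel locking bolt, 0.2 kg (absent in some starts): shaft 16 mm diameter, 95 mm long, last 14 mm tapered to a 7 mm nose; dark square tail lug. Origin on the shaft's axis at the lug's front face, x to the nose. The lug spans x -44..0, y -11..+11, z -8..+14 mm. Starts lying on the mat, nose roughly to the door's +x. Home: lug against the guide bar, nose 25 mm out of the flange.
- bolt2: Steel locking bolt, 0.2 kg (absent in some starts): shaft 16 mm diameter, 95 mm long, last 14 mm tapered to a 7 mm nose; dark square tail lug. Origin on the shaft's axis at the lug's front face, x to the nose. The lug spans x -44..0, y -11..+11, z -8..+14 mm. Starts lying on the mat, nose roughly to the door's +x. Home: lug against the guide bar, nose 25 mm out of the flange.
- bolt3: Steel locking bolt, 0.2 kg (absent in some starts): shaft 16 mm diameter, 95 mm long, last 14 mm tapered to a 7 mm nose; dark square tail lug. Origin on the shaft's axis at the lug's front face, x to the nose. The lug spans x -44..0, y -11..+11, z -8..+14 mm. Starts lying on the mat, nose roughly to the door's +x. Home: lug against the guide bar, nose 25 mm out of the flange.
- bolt4: Steel locking bolt, 0.2 kg (absent in some starts): shaft 16 mm diameter, 95 mm long, last 14 mm tapered to a 7 mm nose; dark square tail lug. Origin on the shaft's axis at the lug's front face, x to the nose. The lug spans x -44..0, y -11..+11, z -8..+14 mm. Starts lying on the mat, nose roughly to the door's +x. Home: lug against the guide bar, nose 25 mm out of the flange.
- chip1: Loose brass chip (absent in some starts), a broken piece of an old bushing, about 30 x 20 mm and 10 mm thick, 35 g, lying flat on the door's back plate. Origin at the centre of its underside.
- chip2: Loose brass chip (absent in some starts), a broken piece of an old bushing, about 30 x 20 mm and 10 mm thick, 35 g, lying flat on the door's back plate. Origin at the centre of its underside.
- chip3: Loose brass chip (absent in some starts), a broken piece of an old bushing, about 30 x 20 mm and 10 mm thick, 35 g, lying flat on the door's back plate. Origin at the centre of its underside.
- chip4: Loose brass chip (absent in some starts), a broken piece of an old bushing, about 30 x 20 mm and 10 mm thick, 35 g, lying flat on the door's back plate. Origin at the centre of its underside.
- chip5: Loose brass chip (absent in some starts), a broken piece of an old bushing, about 30 x 20 mm and 10 mm thick, 35 g, lying flat on the door's back plate. Origin at the centre of its underside.
- chip6: Loose brass chip (absent in some starts), a broken piece of an old bushing, about 30 x 20 mm and 10 mm thick, 35 g, lying flat on the door's back plate. Origin at the centre of its underside.
- key_blank: Copper key blank, 91 mm long, 5 mm thick, lying on the door behind the rib beside the lock case; bystander. Origin at the underside of its round head.
- lock_cylinder: Brass lock cylinder, 34 mm in diameter and 38 mm high, standing on the door behind the rib at the other side of the lock case; bystander. Origin at the centre of its underside.
Mind the look-alikes: they are no part of the job. What is shaped like the bolt1 but turquoise is not meant.

How it is judged:
By the outcome, as a careful person would: the job done as asked, in the order asked, and still so for the second after the job is handed in, with the robot touching nothing.
Of chip1, chip2, chip3, chip4, chip5, chip6 only 3 to 6 are there at a start; the rules pass over those that are not, and their reading is None.
Of bolt1, bolt2, bolt3, bolt4 only 3 to 4 are there at a start; the rules pass over those that are not, and their reading is None.
At some moment in a run one of scraper, bolt1, bolt2, bolt3, bolt4, chip1, chip2, chip3, chip4, chip5 may be knocked a few centimetres aside while the robot is not near it.
Once in a run the grip may slacken for a moment while it holds something.
It also fails if it takes over 210 s, if anything falls off the work surface, if the arm or the gripper's body presses on something with over 40 N, if the wrist force passes 120 N, or if a joint passes its speed limit or range.

## Robot

A 7-joint arm with a two-finger parallel gripper is mounted at the origin on the work surface. World frame = base frame: x ahead of the robot, y to its left, z up, the work surface at z = 0. Lengths are in m, angles in rad, forces in N, time in s.
With the tool pointing down it reaches from about 0.425 to 0.975 m from the base axis. Payload 16.7 kg.
Tool frame: the origin (TCP) lies between the finger pads; the fingertips stand 14 mm ahead of it and the grasp point (between the pads) lies 5 mm behind it; z points along the fingers, y is the line along which they close (so a half turn about z gives the same grasp; the last joint's range is limited). The gripper opens to 85 mm and grips with 20 to 120 N. Pads are 22 mm wide; open, the fingers measure 114 mm over their backs; the gripper's body (76 mm by 85 mm) begins 54 mm behind the grasp point. The pads swing forward as they close: fully open they stand 13 mm farther back than shut.
Start: joints at [-1.369, 0.426, 0.074, 1.606, -0.034, 1.111, -0.067], TCP at [0.233, 0.634, 0.245] pointing down, gripper open.
Joint ranges: [-2.85, 2.85], [-0.5, 2.14], [-1.23, 1.37], [0.21, 2.46], [-1.02, 4.16], [0.16, 2.05], [-2.73, 2.73]. Speed limits (rad/s): [1.89, 1.89, 2.39, 2.39, 3.01, 3.01, 3.01].

## Interface

Orientations are given as a rotation vector (axis times angle).
In Python, from rig import robot, viewer gives the robot as it stands. The module is installed in compiled form; this text tells all that it offers.
- The arm moves only by the tool move_arm, never from a script. Its argument "deltas" is a list that holds one entry, the list of rows, each a list of 6 numbers: the shift along the world's x, y, z scaled (see below), then the turn, a rotation vector about the world's x, y, z scaled (see below). A call has 1 to 12 rows; each row shifts and turns the commanded pose from where the row before left it; what a row does not reach is not made up. The controller multiplies each number of a shift by 1 m and each number of a turn by 90 degrees. A row lasts 1/12 s, in which the tool goes at most 41.7 mm and 7.16 degrees, less where a joint would pass 70% of its speed; a pose out of reach is approached as far as the arm can. A call with a number of a shift or a turn outside -1 to 1 is refused whole. A call with a gripper value outside its range is refused whole. "claw" is the finger opening in mm, from 0 to 85.4, set as the call begins (left out, the last holds). The fingers move at their own pace and stop on an object; "grip_force" is the grip in N (left out, the last holds). Time passes only in rows, so rows that do not move let the fingers close. It gives the time, the measured TCP pose, the force, the opening and the grip force at its end, in the units of the state.
- robot.get_obs(): the state, without advancing time (a new reading comes with each control period).
- viewer.get_image(name): name is "side" or "top" or "wrist"; returns (picture, depth): 384x512x3 uint8, red, green, blue; 384x512 float32, m along the optical axis (not along the pixel's ray), 0 where there is no reading.
- viewer.camera_info(name): a dict with "mtx" (3x3 intrinsics, pixels), "R" (3x3) and "t" (3): a world point X has camera coordinates R X + t. Camera axes: x right, y down, z forward; pixel columns grow to the right and rows downward; lengths in m; the calibration is good to about 2 mm. The wrist camera is an equidistant fisheye: a pixel r from the principal point sees the ray r / f radians off the axis. A picture is of the moment at which its call begins: read the wrist's pose just before it. camera_info takes no time and is no camera call; for the wrist camera it gives the pose at the moment of the call.
- robot.finish_job(): hands the job in; it is judged then, once.
The state is a dict: "t": time; "q": joint angles; "qvel": joint speeds; "tau": joint torques, N m; "tcp_pos": TCP position; "tool_rot": TCP orientation; "force": force on the tool from outside, world axes, zero at the start; "ft_torque": the same for the moment, N m; "width": finger opening in m; "grip_force": force on a finger pad.
Only numpy, scipy, OpenCV 4.12 (cv2) and the standard library are available. Lean on these libraries where they do the work, as an engineer would, in place of code of your own. Each camera call takes 0.05 s, during which the arm holds its last target. There are 200 camera calls.

## Working session

There is one attempt and no reset: what is moved stays moved. The work goes in short steps, Python scripts to look and compute and a tool call to move; the robot and the scene stay as the last step left them, time stands still between calls to the robot, and variables do not carry over. Pictures are saved under pics/ and viewed, at most 14 in all, crops included, and the job is handed in when it is done.

Besides the shell and the picture viewer there is one more tool, called after "Request:" as a command line: name --argument value ..., lists and objects as JSON in quotes. move_arm: Moves the arm, as the interface text tells. Its arguments: {"type":"object","properties":{"deltas":{"type":"array"},"claw":{"type":"number"},"grip_force":{"type":"number"}},"required":["deltas"]}

```bash
mkdir -p pics; cat > h.py <<'E'
import numpy as np, cv2
from rig import robot, viewer
def snap(name, fn):
    o=robot.get_obs(); info=viewer.camera_info(name)
    im,d=viewer.get_image(name)
    cv2.imwrite('pics/%s.png'%fn, im[:,:,::-1]); np.savez('pics/%s.npz'%fn, im=im,d=d,mtx=info['mtx'],R=info['R'],t=info['t'])
    return im,d,info
def load(fn): return np.load('pics/%s.npz'%fn)
def w(z,u,v,zw=None):
    K,R,t=z['mtx'],z['R'],z['t']; ray=np.array([(u-K[0,2])/K[0,0],(v-K[1,2])/K[1,1],1.])
    if zw is None: s=z['d'][int(round(v)),int(round(u))]
    else:
        c=-R.T@t; r=R.T@ray; s=(zw-c[2])/r[2]
    return R.T@(ray*s-t)
def px(z,X):
    c=z['R']@np.array(X)+z['t']; p=z['mtx']@c; return p[:2]/p[2]
E
python3 - <<'E'
from h import *
for n in('top','side'):
    im,d,i=snap(n,n+'0'); print(n,i['mtx'].tolist(),(-i['R'].T@i['t']).round(3),i['R'].round(3).tolist())
a=cv2.imread('pics/top0.png');cv2.imwrite('pics/top0b.png',cv2.resize(a,(800,600),interpolation=3))
print(robot.get_obs())
E
```

```text
top [[468.0724373568848, 0.0, 256.8171349138383], [0.0, 468.0724373568848, 198.21700366457418], [0.0, 0.0, 1.0]] [ 0.425 -0.011  1.193] [[0.028, -1.0, -0.007], [-0.997, -0.027, -0.066], [0.066, 0.009, -0.998]]
side [[449.71374006180264, 0.0, 259.8212404500665], [0.0, 449.71374006180264, 194.90967687070477], [0.0, 0.0, 1.0]] [ 0.366 -1.087  0.727] [[0.993, -0.121, 0.002], [-0.06, -0.503, -0.862], [0.105, 0.856, -0.507]]
{'t': 0.1, 'q': array([-1.36850841,  0.42665184,  0.07381275,  1.60651972, -0.03410689,
        1.11083393, -0.06710555]), 'qvel': array([-0.00083611,  0.00099671,  0.00120712, -0.00180683, -0.00099336,
        0.00050159,  0.00023369]), 'tau': array([ 8.27657495e-03, -9.51533890e+01,  3.77182961e+00, -4.64395809e+01,
        1.97255902e-02,  6.64874780e-03,  1.96950680e-05]), 'tcp_pos': array([0.23246536, 0.63333257, 0.24470145]), 'tool_rot': array([-5.49720977e-01, -3.09297424e+00,  1.79992243e-03]), 'force': array([-0.17280105, -0.33076616,  0.18422212]), 'ft_torque': array([-0.05710061,  0.03187007,  0.00208509]), 'grip_force': 0.0, 'width': 0.08589162489360966}
```

View pics/top0b.png

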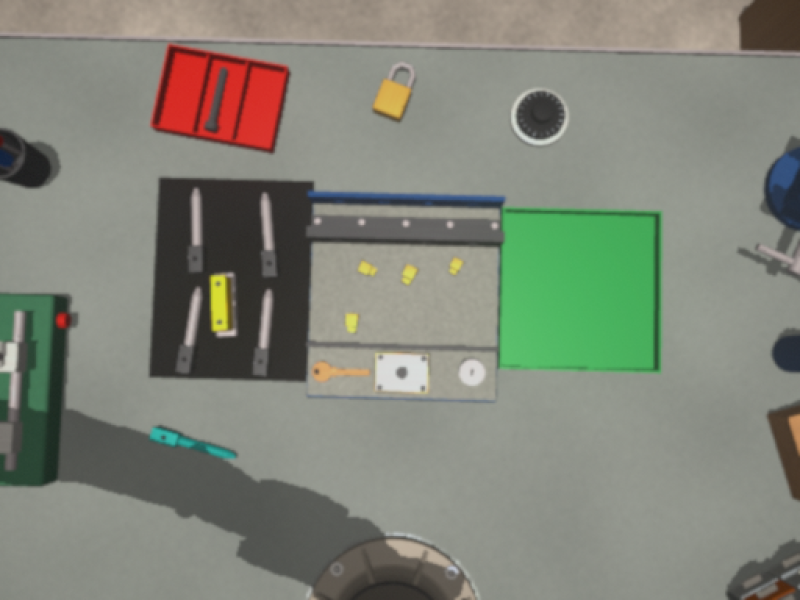

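View pics/side0.png

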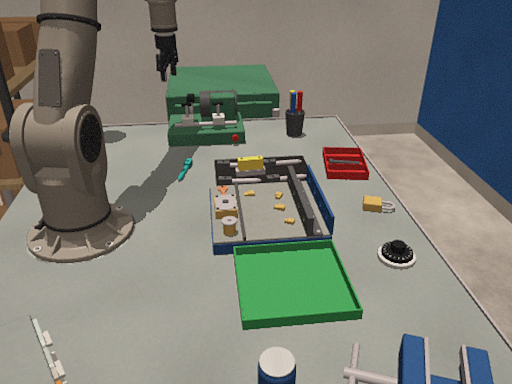

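The top view (800x600) shows four steel bolts on the black mat at (195,230), (268,235), (190,330) and (263,330), and the scraper at (222,305). Four chips lie at (368,268), (409,273), (456,266) and (351,322), with the tray on the right at -y. Things that could be mistaken for a bolt: turquoise bolt (193,442), dark bolt in the red box (217,100), and the grey rods on the vice (15,400). I choose the four on the mat and check them in close crops.

```bash
python3 - <<'E'
from h import *
a=cv2.imread('pics/top0.png')
m=a[112:246,92:206]; cv2.imwrite('pics/mat.png',cv2.resize(m,None,fx=4.4,fy=4.4,interpolation=cv2.INTER_CUBIC))
m=a[116:260,190:326]; cv2.imwrite('pics/door.png',cv2.resize(m,None,fx=4.1,fy=4.1,interpolation=cv2.INTER_CUBIC))
E
```

```text
(no output)
```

View pics/mat.png

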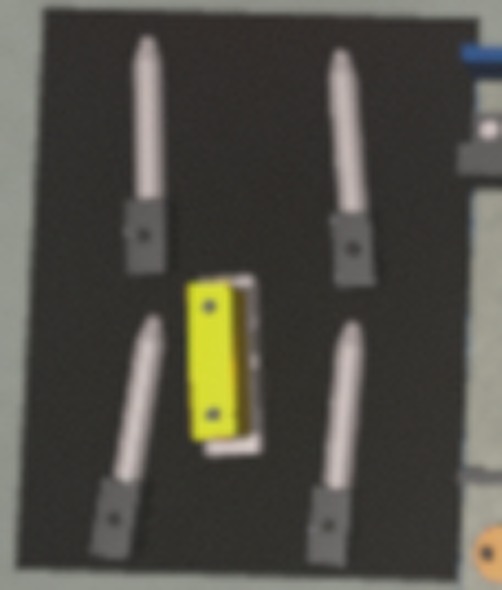

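View pics/door.png

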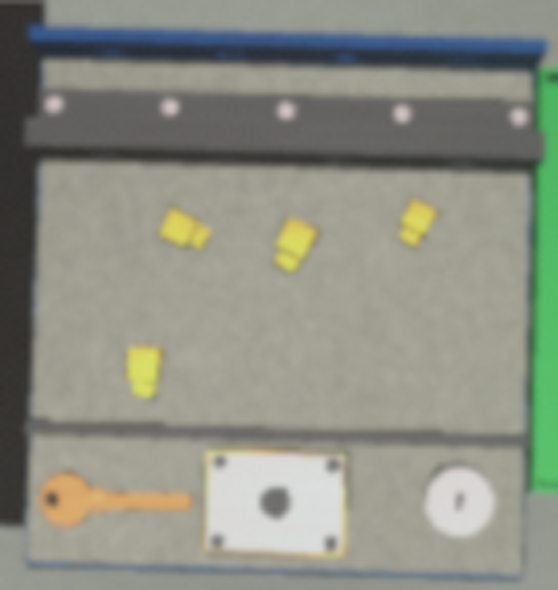

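```bash
cat >> h.py <<'E'
def fit(pts):
    "pts: list of (world xyz measured, door xyz) -> door x,y,yaw"
    A=np.array([p[0][:2] for p in pts]);B=np.array([p[1][:2] for p in pts])
    a0,b0=A.mean(0),B.mean(0); H=(B-b0).T@(A-a0); th=np.arctan2(H[0,1]-H[1,0],H[0,0]+H[1,1])
    Rm=np.array([[np.cos(th),-np.sin(th)],[np.sin(th),np.cos(th)]]); t=a0-Rm@b0
    return t,th,A-(B@Rm.T+t)
E
python3 - <<'E'
from h import *
z=load('top0')
dp=lambda U,V:((U+.5)/4.1-.5+190,(V+.5)/4.1-.5+116)
mp=lambda U,V:((U+.5)/4.4-.5+92,(V+.5)/4.4-.5+112)
F=[((27,563),(-165,150,40)),((521,574),(-165,-150,40)),((30,27),(150,150,96)),((545,42),(150,-150,96)),
((207,450),(-91.5,41.5,72)),((347,455),(-91.5,-41.5,72)),((344,555),(-152.5,-41.5,72)),((206,551),(-152.5,41.5,72))]
P=[(w(z,*dp(*p),q[2]/1000),np.array(q)/1000) for p,q in F]
t,th,res=fit(P);print('door',t,np.degrees(th));print((res*1000).round(1))
c,s=np.cos(th),np.sin(th)
for p in [(25,143),(541,160)]:
    X=w(z,*dp(*p),.096)[:2]-t; print('bar near',X@[c,s],X@[-s,c])
for p in [(185,228),(296,245),(418,223),(144,372)]:
    X=w(z,*dp(*p),.05)[:2]; D=X-t; print('chip',X.round(3),'door',(D@[c,s]).round(3),(D@[-s,c]).round(3))
B=dict(A=((148,38),[(127,199),(167,199),(165,272),(126,273)]),B=((341,50),[(331,213),(371,211),(375,283),(335,287)]),
C=((155,317),[(101,476),(143,482),(130,558),(90,553)]),D=((353,322),[(311,486),(352,489),(346,565),(307,563)]))
for k,(n,l) in B.items():
    N=w(z,*mp(*n),.012);L=np.mean([w(z,*mp(*p),.026) for p in l],0);v=N-L
    print(k,'nose',N[:2].round(3),'lugc',L[:2].round(3),'len',np.hypot(v[0],v[1]).round(3),'yaw',np.degrees(np.arctan2(v[1],v[0])).round(1))
S=[w(z,*mp(*p),.064) for p in [(188,283),(233,282),(238,437),(193,440)]];
Lc=np.mean(S,0);v=S[0]+S[1]-S[2]-S[3];print('scr',Lc.round(3),np.degrees(np.arctan2(v[1],v[0])),np.linalg.norm(v)/2)
for n,p in dict(plate=dp(250,330),bar=dp(280,130),mat=mp(250,150),scr=mp(210,360),lug=mp(327,540)).items(): print(n,w(z,*p)[2])
E
```

```text
door [ 0.52547803 -0.00311156] 0.08423068341541946
[[ 2.1 -2.2]
 [ 3.4  2.8]
 [-1.1 -0.8]
 [-2.7  1.1]
 [-1.4 -0.7]
 [-2.2  0.6]
 [ 0.8  1. ]
 [ 1.  -1.8]]
bar near 0.08101663904502303 0.14978291269296065
bar near 0.07851855722720717 -0.14777600728209486
chip [0.565 0.056] door 0.04 0.059
chip [ 0.557 -0.011] door 0.031 -0.008
chip [ 0.572 -0.084] door 0.046 -0.081
chip [0.478 0.077] door -0.047 0.081
A nose [0.694 0.342] lugc [0.576 0.334] len 0.118 yaw 4.1
B nose [0.689 0.23 ] lugc [0.572 0.215] len 0.119 yaw 6.9
C nose [0.531 0.331] lugc [0.415 0.344] len 0.116 yaw -6.3
D nose [0.531 0.216] lugc [0.414 0.223] len 0.117 yaw -3.1
scr [0.503 0.283 0.064] 4.354923758030836 0.08623489878888378
plate 0.03805695123622329
bar 0.09482062933728252
mat 0.004864559850666314
scr 0.06183019557963699
lug 0.026607788604751794
```

Request:
move_arm --deltas '[[[0.0225,-0.0292,-0.0079,0,0,0.0227],[0.0225,-0.0292,-0.0079,0,0,0.0227],[0.0225,-0.0292,-0.0079,0,0,0.0227],[0.0225,-0.0292,-0.0079,0,0,0.0227],[0.0225,-0.0292,-0.0079,0,0,0.0227],[0.0225,-0.0292,-0.0079,0,0,0.0227],[0.0225,-0.0292,-0.0079,0,0,0.0227],[0.0225,-0.0292,-0.0079,0,0,0.0227],[0.0225,-0.0292,-0.0079,0,0,0.0227],[0.0225,-0.0292,-0.0079,0,0,0.0227],[0.0225,-0.0292,-0.0079,0,0,0.0227],[0.0225,-0.0292,-0.0079,0,0,0.0227]]]' --claw 70

```text
t: 1.1
tcp_pos: [0.5033, 0.2816, 0.15]
tool_rot: [0.122, -3.139, 0.0]
force: [0.9, 0.7, 0.4]
width: 0.0698
grip_force: 0.0
```

```bash
cat >> h.py <<'E'
from scipy.spatial.transform import Rotation as Ro
def st():
    o=robot.get_obs(); R=Ro.from_rotvec(o['tool_rot']).as_matrix()
    print('t %.2f'%o['t'],'tcp',(o['tcp_pos']*1000).round(1),'closing dir-90 deg %.2f'%(np.degrees(np.arctan2(R[1,1],R[0,1]))-90),'z',R[:,2].round(4),'F',o['force'].round(1),'T',o['ft_torque'].round(2),'w %.1f g %.1f'%(o['width']*1000,o['grip_force']))
    return o
E
python3 - <<'E'
from h import *
st(); im,d,i=snap('wrist','w1'); print(i['mtx'],st()['q'].round(2))
cv2.imwrite('pics/w1b.png',cv2.imread('pics/w1.png'))
E
```

```text
t 1.10 tcp [503.3 281.6 150. ] closing dir-90 deg 4.47 z [-3.e-04 -2.e-04 -1.e+00] F [0.9 0.7 0.4] T [ 0.02 -0.06  0.1 ] w 69.8 g 0.0
t 1.15 tcp [507.3 274.1 148.7] closing dir-90 deg 4.22 z [ 4.e-04 -4.e-03 -1.e+00] F [  3.3 -10.8  -2.4] T [-0.48 -0.17  0.04] w 69.9 g 0.0
[[297.31863964   0.         253.95351091]
 [  0.         297.31863964 190.33270252]
 [  0.           0.           1.        ]] [-0.71  0.38  0.13  1.92 -0.06  0.85  1.09]
```

View pics/w1b.png

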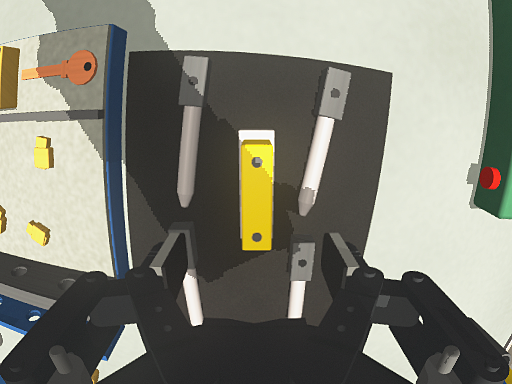

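The wrist view shows the upright scraper centred between the open fingers, at about (257,195). The bolts are clear to either side at (190,130), (325,140) and beside the pads.

Request:
move_arm --deltas '[[[0,0,0,0,0,0],[0,0,-0.02,0,0,0],[0,0,-0.02,0,0,0],[0,0,-0.02,0,0,0],[0,0,-0.02,0,0,0],[0,0,-0.015,0,0,0],[0,0,-0.01,0,0,0],[0,0,0,0,0,0],[0,0,0,0,0,0],[0,0,0,0,0,0]]]'

```text
t: 1.98
tcp_pos: [0.5029, 0.2837, 0.0464]
tool_rot: [-0.119, 3.139, 0.001]
force: [0.6, 0.3, 0.4]
width: 0.0701
grip_force: 0.0
```

```bash
python3 -c "
from h import *
st()"
```

```text
t 1.98 tcp [502.9 283.7  46.4] closing dir-90 deg 4.36 z [ 8.e-04  6.e-04 -1.e+00] F [0.6 0.3 0.4] T [-0.01  0.02  0.02] w 70.1 g 0.0
```

Request:
move_arm --deltas '[[[0,0,0,0,0,0],[0,0,0,0,0,0],[0,0,0,0,0,0],[0,0,0,0,0,0],[0,0,0,0,0,0],[0,0,0,0,0,0]]]' --claw 10 --grip_force 90

```text
t: 2.48
tcp_pos: [0.5029, 0.2835, 0.0462]
tool_rot: [-0.119, 3.139, 0.001]
force: [-1.2, -1.2, 9.4]
width: 0.0226
grip_force: 88.8
```

```bash
python3 -c "
from h import *
st()"
```

```text
t 2.48 tcp [502.9 283.5  46.2] closing dir-90 deg 4.36 z [ 6.e-04  5.e-04 -1.e+00] F [-1.2 -1.2  9.4] T [-0.24  0.41  0.02] w 22.6 g 88.8
```

Request:
move_arm --deltas '[[[0,0,0.01,0,0,0],[0,0,0.02,0,0,0],[0,0,0.025,0,0,0],[0,-0.01,0.025,0,0,0],[0.006,-0.02,0.02,0,0,-0.0095],[0.01,-0.03,0,0,0,-0.0095],[0.01,-0.03,0,0,0,-0.0095],[0.01,-0.03,0,0,0,-0.0095],[0.0086,-0.03,0,0,0,-0.0095],[0,-0.0215,0,0,0,0],[0,0,0,0,0,0],[0,0,0,0,0,0]]]'

```text
t: 3.48
tcp_pos: [0.5471, 0.1102, 0.146]
tool_rot: [-0.002, -3.141, 0.0]
force: [0.3, 1.0, -3.1]
width: 0.0229
grip_force: 88.7
```

```bash
python3 - <<'E'
from h import *
st(); im,d,i=snap('side','s1'); a=cv2.imread('pics/s1.png')[130:330,190:380]; cv2.imwrite('pics/s1b.png',cv2.resize(a,None,fx=3,fy=3,interpolation=2))
E
```

```text
t 3.48 tcp [547.1 110.2 146. ] closing dir-90 deg -0.08 z [-1.e-04 -2.e-04 -1.e+00] F [ 0.3  1.  -3.1] T [ 0.06  0.01 -0.03] w 22.9 g 88.7
```

View pics/s1b.png

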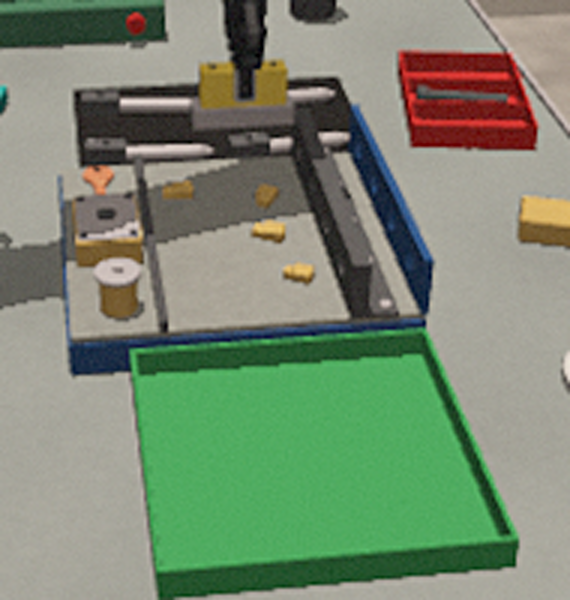

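The side view shows the scraper upright in the fingers above the channel's +y end at (245,95). The chips at (178,188), (265,195), (268,230) and (298,272) are still in place.

Request:
move_arm --deltas '[[[0,0,-0.02,0,0,0],[0,0,-0.02,0,0,0],[0,0,-0.015,0,0,0],[0,0,-0.007,0,0,0],[0,0,0,0,0,0],[0,0,0,0,0,0],[0,0,0,0,0,0]]]'

```text
t: 4.12
tcp_pos: [0.5474, 0.1125, 0.084]
tool_rot: [-0.004, 3.141, 0.0]
force: [0.1, 0.1, -3.0]
width: 0.023
grip_force: 90.4
```

```bash
python3 -c "
from h import *
st()"
```

```text
t 4.12 tcp [547.4 112.5  84. ] closing dir-90 deg 0.14 z [ 4.e-04  3.e-04 -1.e+00] F [ 0.1  0.1 -3. ] T [0.01 0.02 0.01] w 23.0 g 90.4
```

Request:
move_arm --deltas '[[[0,-0.005,0,0,0,0],[0,-0.01,0,0,0,0],[0,-0.012,0,0,0,0],[0,-0.012,0,0,0,0],[0,-0.012,0,0,0,0],[0,-0.012,0,0,0,0],[0,-0.012,0,0,0,0],[0,-0.012,0,0,0,0],[0,-0.012,0,0,0,0],[0,-0.012,0,0,0,0],[0,-0.012,0,0,0,0],[0,-0.012,0,0,0,0]]]'

```text
t: 5.12
tcp_pos: [0.5472, -0.0245, 0.0835]
tool_rot: [-0.002, 3.142, -0.0]
force: [0.2, 0.2, -2.3]
width: 0.0228
grip_force: 90.4
```

Request:
move_arm --deltas '[[[0,-0.012,0,0,0,0],[0,-0.012,0,0,0,0],[0,-0.012,0,0,0,0],[0,-0.012,0,0,0,0],[0,-0.012,0,0,0,0],[0,-0.012,0,0,0,0],[0,-0.012,0,0,0,0],[0,-0.012,0,0,0,0],[0,-0.012,0,0,0,0],[0,-0.012,0,0,0,0],[0,-0.012,0,0,0,0],[0,-0.005,0,0,0,0]]]'

```text
t: 6.12
tcp_pos: [0.547, -0.1627, 0.0835]
tool_rot: [-0.0, -3.142, 0.001]
force: [0.1, -0.0, -3.4]
width: 0.0227
grip_force: 90.2
```

```bash
python3 - <<'E'
from h import *
st(); im,d,i=snap('side','s2'); a=cv2.imread('pics/s2.png')[130:330,190:380]; cv2.imwrite('pics/s2b.png',cv2.resize(a,None,fx=3,fy=3,interpolation=2))
E
```

```text
t 6.12 tcp [ 547.  -162.7   83.5] closing dir-90 deg -0.01 z [-0.e+00 -8.e-04 -1.e+00] F [ 0.1 -0.  -3.4] T [ 0.01 -0.   -0.  ] w 22.7 g 90.2
```

View pics/s2b.png

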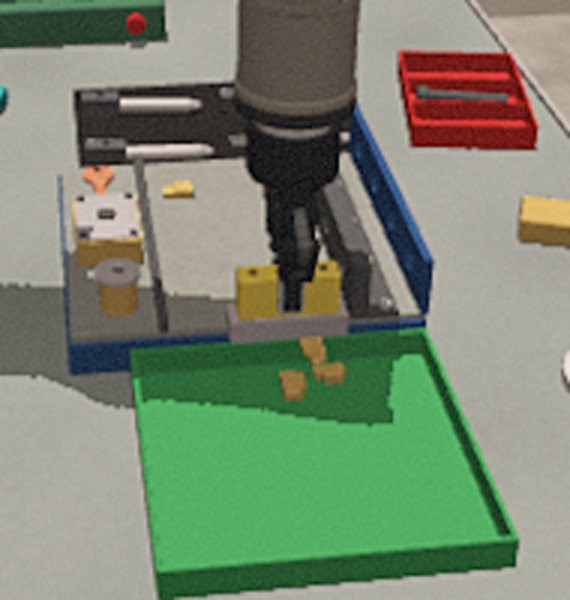

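Three chips lie in the tray at (292,385), (330,370) and (313,348), and one remains on the door at (178,188). Next is the second lane.

Request:
move_arm --deltas '[[[0,0,0.02,0,0,0],[0,0.01,0.025,0,0,0],[-0.0043,0.025,0.015,0,0,0],[-0.005,0.035,0,0,0,0],[-0.005,0.035,0,0,0,0],[-0.005,0.035,0,0,0,0],[-0.005,0.035,0,0,0,0],[-0.005,0.035,0,0,0,0],[-0.005,0.035,0,0,0,0],[-0.005,0.03,0,0,0,0],[-0.005,0.02,0,0,0,0],[0,0,0,0,0,0]]]'

```text
t: 7.17
tcp_pos: [0.5016, 0.14, 0.1435]
tool_rot: [0.012, -3.141, -0.003]
force: [0.3, 1.6, -3.7]
width: 0.0227
grip_force: 90.2
```

Request:
move_arm --deltas '[[[0,0,0,0,0,0],[0,0,0,0,0,0],[0,0,-0.02,0,0,0],[0,0,-0.02,0,0,0],[0,0,-0.013,0,0,0],[0,0,-0.007,0,0,0],[0,0,0,0,0,0],[0,0,0,0,0,0],[0,0,0,0,0,0]]]'

```text
t: 7.92
tcp_pos: [0.5033, 0.1342, 0.0839]
tool_rot: [-0.001, 3.141, 0.0]
force: [-0.1, 0.4, -3.8]
width: 0.0224
grip_force: 90.3
```

```bash
python3 - <<'E'
from h import *
st(); snap('top','t3')
z=load('t3'); im=cv2.cvtColor(z['im'],cv2.COLOR_RGB2HSV)
m=((im[...,0]>18)&(im[...,0]<35)&(im[...,1]>120)).astype(np.uint8)
n,l,s,c=cv2.connectedComponentsWithStats(m)
for k in range(1,n):
    if s[k,4]>15: print(s[k],w(z,*c[k],.05).round(3))
E
```

```text
t 7.92 tcp [503.3 134.2  83.9] closing dir-90 deg 0.03 z [ 5.e-04  0.e+00 -1.e+00] F [-0.1  0.4 -3.8] T [-0.03 -0.01  0.03] w 22.4 g 90.3
[239  51  24  25 406] [0.837 0.025 0.05 ]
[321 165  14  13 111] [ 0.572 -0.173  0.05 ]
[331 179  12   8  82] [ 0.543 -0.194  0.05 ]
[221 201   8  12  77] [0.48  0.078 0.05 ]
```

Request:
move_arm --deltas '[[[0,-0.005,0,0,0,0],[0,-0.01,0,0,0,0],[0,-0.013,0,0,0,0],[0,-0.013,0,0,0,0],[0,-0.013,0,0,0,0],[0,-0.013,0,0,0,0],[0,-0.013,0,0,0,0],[0,-0.013,0,0,0,0],[0,-0.013,0,0,0,0],[0,-0.013,0,0,0,0],[0,-0.013,0,0,0,0],[0,-0.013,0,0,0,0]]]'

```text
t: 8.97
tcp_pos: [0.5027, -0.0119, 0.0838]
tool_rot: [-0.001, 3.141, -0.0]
force: [0.6, 0.4, -3.8]
width: 0.0226
grip_force: 90.3
```

Request:
move_arm --deltas '[[[0,-0.013,0,0,0,0],[0,-0.013,0,0,0,0],[0,-0.013,0,0,0,0],[0,-0.013,0,0,0,0],[0,-0.013,0,0,0,0],[0,-0.013,0,0,0,0],[0,-0.013,0,0,0,0],[0,-0.013,0,0,0,0],[0,-0.013,0,0,0,0],[0,-0.013,0,0,0,0],[0,-0.013,0,0,0,0],[0,-0.013,0,0,0,0]]]'

```text
t: 9.97
tcp_pos: [0.5023, -0.1679, 0.0837]
tool_rot: [-0.001, 3.141, -0.0]
force: [0.1, 0.2, -4.4]
width: 0.0228
grip_force: 90.3
```

```bash
cat >> h.py <<'E'
def chips(fn):
    z=load(fn); im=cv2.cvtColor(z['im'],cv2.COLOR_RGB2HSV)
    m=((im[...,0]>16)&(im[...,0]<36)&(im[...,1]>110)).astype(np.uint8)
    n,l,s,c=cv2.connectedComponentsWithStats(m)
    for k in range(1,n):
        if s[k,4]>15: print(s[k],w(z,*c[k],.05).round(3),'depth z',w(z,*c[k])[2].round(3))
E
python3 - <<'E'
from h import *
st(); snap('top','t4');chips('t4')
E
```

```text
t 9.97 tcp [ 502.3 -167.9   83.7] closing dir-90 deg 0.04 z [ 1.e-04 -3.e-04 -1.e+00] F [ 0.1  0.2 -4.4] T [-0.03 -0.02 -0.02] w 22.8 g 90.3
[239  51  24  26 417] [0.837 0.025 0.05 ] depth z 0.025
[201 232  35  11 145] [0.401 0.1   0.05 ] depth z 0.047
```

Request:
move_arm --deltas '[[[0,0,0.02,0,0,0],[0,0.01,0.025,0,0,0],[0,0.02,0.02,0,0,0],[0,0.035,0,0,0,0],[0,0.035,0,0,0,0],[0,0.035,0,0,0,0],[0,0.035,0,0,0,0],[0,0.03,0,0,0,0],[0,0.02,0,0,0,0],[0,0.01,0,0,0,0],[0,0,0,0,0,0],[0,0,0,0,0,0]]]'

```text
t: 11.02
tcp_pos: [0.5028, 0.0629, 0.1486]
tool_rot: [0.002, -3.142, 0.001]
force: [-0.6, -1.2, -3.1]
width: 0.0227
grip_force: 90.4
```

```bash
python3 - <<'E'
from h import *
st(); snap('top','t5');chips('t5')
a=cv2.imread('pics/t5.png')[100:260,90:430]; cv2.imwrite('pics/t5b.png',cv2.resize(a,None,fx=2.35,fy=2.35,interpolation=2))
E
```

```text
t 11.02 tcp [502.8  62.9 148.6] closing dir-90 deg 0.09 z [-0.e+00 -4.e-04 -1.e+00] F [-0.6 -1.2 -3.1] T [-0.06 -0.03  0.05] w 22.7 g 90.4
[239  51  24  26 416] [0.837 0.025 0.05 ] depth z 0.027
[321 165  14  13 115] [ 0.571 -0.172  0.05 ] depth z 0.017
[331 179  12   8  83] [ 0.543 -0.194  0.05 ] depth z 0.014
[327 203   8  12  65] [ 0.48 -0.18  0.05] depth z 0.014
```

View pics/t5b.png

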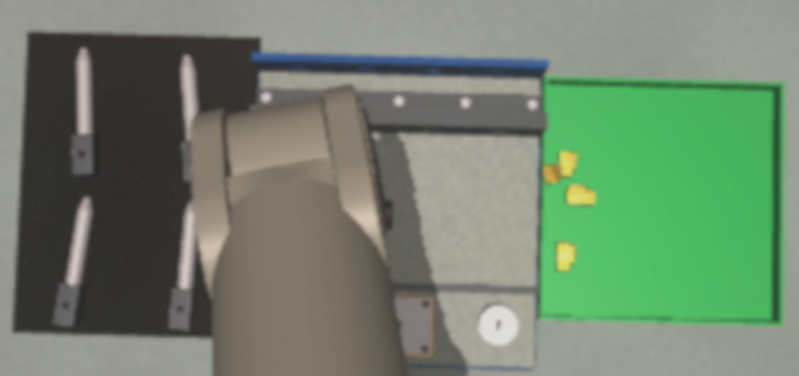

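All four chips are in the tray at (567,162), (551,173), (580,195) and (566,255). The bolts are unmoved, so the scraper goes back to its old place on the mat.

Request:
move_arm --deltas '[[[0,0.02,0,0,0,0],[0,0.035,0,0,0,0],[0,0.035,0,0,0,0],[0,0.035,0,0,0,0],[0,0.035,0,0,0,0],[0,0.03,0,0,0,0],[0,0.02,0,0,0,0],[0,0.009,0,0,0,0],[0,0,0,0,0,0],[0,0,0,0,0,0],[0,0,0,0,0,0]]]'

```text
t: 11.98
tcp_pos: [0.5034, 0.2804, 0.1484]
tool_rot: [-0.002, -3.141, 0.002]
force: [-0.2, 0.5, -3.6]
width: 0.0227
grip_force: 90.3
```

Request:
move_arm --deltas '[[[0,0,-0.02,0,0,0],[0,0,-0.025,0,0,0],[0,0,-0.025,0,0,0],[0,0,-0.015,0,0,0],[0,0,-0.008,0,0,0],[0,0,-0.004,0,0,0],[0,0,-0.003,0,0,0],[0,0,0,0,0,0],[0,0,0,0,0,0]]]'

```text
t: 12.73
tcp_pos: [0.5034, 0.2827, 0.0493]
tool_rot: [-0.002, 3.141, 0.001]
force: [0.1, -0.1, -2.9]
width: 0.0227
grip_force: 90.4
```

```bash
python3 -c "
from h import *
st()
z=load('t5')
for p in [(551,173),(549,170),(553,177),(567,162)]: print(w(z,p[0]/2.35+90,p[1]/2.35+100))"
```

```text
t 12.73 tcp [503.4 282.7  49.3] closing dir-90 deg 0.06 z [ 1.e-03  5.e-04 -1.e+00] F [ 0.1 -0.1 -2.9] T [ 0.02  0.01 -0.02] w 22.7 g 90.4
[ 0.56664335 -0.16636412  0.03682088]
[ 0.56928014 -0.16367844  0.04074028]
[ 0.56249382 -0.16859259  0.03649413]
[ 0.5814491  -0.18601667  0.01675963]
```

```bash
python3 - <<'E'
from h import *
snap('side','s6')
a=cv2.imread('pics/s6.png')[225:285,240:320]; cv2.imwrite('pics/s6b.png',cv2.resize(a,None,fx=8,fy=8,interpolation=2))
z=load('s6')
for u,v in [(288,236),(294,240),(296,245),(298,250)]: print(u,v,w(z,u,v))
E
```

```text
288 236 [ 0.55575005 -0.14850851  0.04166472]
294 240 [ 0.56859012 -0.16491996  0.03963079]
296 245 [ 0.57126887 -0.17939816  0.03415416]
298 250 [ 0.58101002 -0.16311817  0.00493266]
```

View pics/s6b.png

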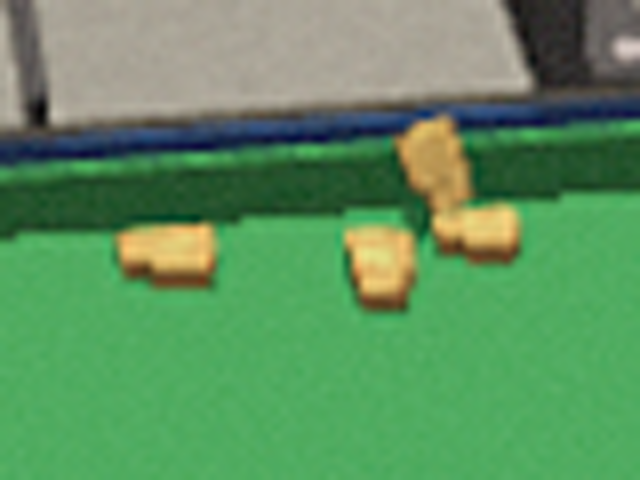

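One chip, at (435,160) in the crop, leans on the tray rim on the door side; the other three lie flat. I still hold the scraper, so I'll press this chip down and drag it clear of the rim.

Request:
move_arm --deltas '[[[0,0,0.02,0,0,0],[0,0,0.03,0,0,0],[0,-0.01,0.03,0,0,0],[0.005,-0.02,0.02,0,0,0],[0.005,-0.035,0,0,0,0],[0.005,-0.038,0,0,0,0],[0.005,-0.038,0,0,0,0],[0.005,-0.038,0,0,0,0],[0.005,-0.038,0,0,0,0],[0.005,-0.038,0,0,0,0],[0.005,-0.038,0,0,0,0],[0.005,-0.038,0,0,0,0]]]'

```text
t: 13.78
tcp_pos: [0.5481, -0.0502, 0.1496]
tool_rot: [-0.003, 3.14, 0.0]
force: [1.0, -0.1, -2.9]
width: 0.0226
grip_force: 90.6
```

Request:
move_arm --deltas '[[[0.005,-0.038,0,0,0,0],[0,-0.036,0,0,0,0],[0,-0.028,0,0,0,0],[0,-0.015,0,0,0,0],[0,-0.005,0,0,0,0],[0,0,0,0,0,0],[0,0,-0.02,0,0,0],[0,0,-0.02,0,0,0],[0,0,-0.015,0,0,0],[0,0,-0.005,0,0,0],[0,0,0,0,0,0],[0,0,0,0,0,0]]]'

```text
t: 14.78
tcp_pos: [0.5533, -0.1695, 0.0891]
tool_rot: [-0.004, 3.141, 0.0]
force: [0.7, -0.5, -2.3]
width: 0.0229
grip_force: 90.4
```

```bash
python3 -c "
from h import *
st()"
```

```text
t 14.78 tcp [ 553.3 -169.5   89.1] closing dir-90 deg 0.14 z [ 4.e-04  1.e-04 -1.e+00] F [ 0.7 -0.5 -2.3] T [-0.01  0.01  0.  ] w 22.9 g 90.4
```

Request:
move_arm --deltas '[[[0,0,-0.004,0,0,0],[0,-0.001,-0.003,0,0,0],[0,-0.003,-0.002,0,0,0],[0,-0.003,-0.002,0,0,0],[0,-0.004,-0.002,0,0,0],[0,-0.004,-0.001,0,0,0],[0,-0.004,0,0,0,0],[0,-0.005,0,0,0,0],[0,-0.005,0,0,0,0],[0,-0.005,0,0,0,0],[0,-0.005,0,0,0,0],[0,0,0,0,0,0]]]'

```text
t: 15.78
tcp_pos: [0.5525, -0.2105, 0.0745]
tool_rot: [0.0, -3.141, 0.001]
force: [-1.0, -0.0, -2.5]
width: 0.0226
grip_force: 91.1
```

```bash
python3 - <<'E'
from h import *
st();snap('side','s7')
a=cv2.imread('pics/s7.png')[225:285,240:320]; cv2.imwrite('pics/s7b.png',cv2.resize(a,None,fx=8,fy=8,interpolation=2))
E
```

```text
t 15.78 tcp [ 552.5 -210.5   74.5] closing dir-90 deg 0.01 z [-2.e-04 -4.e-04 -1.e+00] F [-1.  -0.  -2.5] T [-0.03  0.04 -0.03] w 22.6 g 91.1
```

View pics/s7b.png

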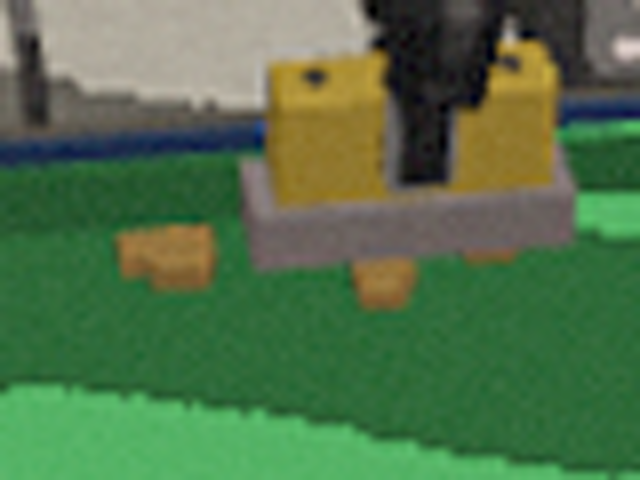

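The scraper hides that spot, so I lift it and check the chip heights by depth on the way back.

Request:
move_arm --deltas '[[[0,0,0.025,0,0,0],[0,0,0.03,0,0,0],[0,0.02,0.02,0,0,0],[-0.005,0.035,0,0,0,0],[-0.005,0.038,0,0,0,0],[-0.005,0.038,0,0,0,0],[-0.005,0.038,0,0,0,0],[-0.005,0.038,0,0,0,0],[-0.005,0.038,0,0,0,0],[-0.005,0.038,0,0,0,0],[-0.005,0.038,0,0,0,0],[-0.005,0.038,0,0,0,0]]]'

```text
t: 16.83
tcp_pos: [0.5068, 0.1517, 0.1491]
tool_rot: [0.003, -3.141, 0.001]
force: [1.4, -0.4, -3.5]
width: 0.0228
grip_force: 91.3
```

```bash
cat >> h.py <<'E'
def heights(n,fn,lo,hi):
    "colour-selected points of the tray-area brass, per component"
    snap(n,fn); z=load(fn); h=cv2.cvtColor(z['im'],cv2.COLOR_RGB2HSV)
    m=((h[...,0]>10)&(h[...,0]<36)&(h[...,1]>90)).astype(np.uint8)
    k,l,s,c=cv2.connectedComponentsWithStats(m)
    for j in range(1,k):
        if s[j,4]<15: continue
        vv,uu=np.where(l==j); P=np.array([w(z,u,v) for u,v in zip(uu,vv)])
        if (P.mean(0)>lo).all() and (P.mean(0)<hi).all(): print(n,s[j],P.mean(0).round(3),'zmax',P[:,2].max().round(3),'ymax',P[:,1].max().round(3))
E
python3 - <<'E'
from h import *
st()
for n in('side','top'): heights(n,n+'8',[.3,-.45,-.02],[.75,-.14,.06])
E
```

```text
t 16.83 tcp [506.8 151.7 149.1] closing dir-90 deg 0.10 z [-9.e-04 -4.e-04 -1.e+00] F [ 1.4 -0.4 -3.5] T [ 0.05 -0.1   0.03] w 22.8 g 91.3
side [283 246  22  18 193] [ 0.563 -0.195  0.017] zmax 0.03 ymax -0.159
side [255 253  12   8  85] [ 0.48  -0.189  0.013] zmax 0.019 ymax -0.167
top [326 165  17  22 190] [ 0.563 -0.191  0.018] zmax 0.028 ymax -0.172
top [327 203   8  12  76] [ 0.481 -0.183  0.029] zmax 1.193 ymax -0.011
```

All chips now sit below the rim (top at most 0.028 m) and inside the tray. Next I put the scraper back.

Request:
move_arm --deltas '[[[-0.0045,0.035,0,0,0,0],[0,0.035,0,0,0,0],[0,0.03,0,0,0,0],[0,0.02,0,0,0,0],[0,0.01,0,0,0,0],[0,0.0045,0,0,0,0],[0,0,0,0,0,0],[0,0,0,0,0,0],[0,0,0,0,0,0]]]'

```text
t: 17.68
tcp_pos: [0.5036, 0.2825, 0.1494]
tool_rot: [-0.001, -3.141, 0.001]
force: [-0.4, -1.5, -3.3]
width: 0.0226
grip_force: 90.8
```

Request:
move_arm --deltas '[[[0,0,-0.02,0,0,0],[0,0,-0.025,0,0,0],[0,0,-0.025,0,0,0],[0,0,-0.015,0,0,0],[0,0,-0.008,0,0,0],[0,0,-0.005,0,0,0],[0,0,-0.003,0,0,0],[0,0,-0.0015,0,0,0],[0,0,0,0,0,0],[0,0,0,0,0,0]]]'

```text
t: 18.52
tcp_pos: [0.5038, 0.2844, 0.0478]
tool_rot: [-0.002, 3.141, 0.001]
force: [-0.7, 0.1, -3.1]
width: 0.0226
grip_force: 90.9
```

```bash
python3 -c "
from h import *
st()"
```

```text
t 18.52 tcp [503.8 284.4  47.8] closing dir-90 deg 0.08 z [ 1.e-03  6.e-04 -1.e+00] F [-0.7  0.1 -3.1] T [0.07 0.03 0.05] w 22.6 g 90.9
```

Request:
move_arm --deltas '[[[0,0,-0.0015,0,0,0],[0,0,0,0,0,0]]]'

```text
t: 18.68
tcp_pos: [0.5036, 0.2844, 0.0459]
tool_rot: [-0.002, 3.141, 0.001]
force: [0.9, 0.3, -2.1]
width: 0.0226
grip_force: 90.9
```

Request:
move_arm --deltas '[[[0,0,0,0,0,0],[0,0,0,0,0,0],[0,0,0,0,0,0],[0,0,0,0,0,0],[0,0,0.015,0,0,0],[0,0,0.025,0,0,0],[0,0,0.03,0,0,0],[0,0,0.03,0,0,0],[-0.03,-0.02,0,0,0,-0.012],[-0.03,-0.02,0,0,0,-0.012],[-0.03,-0.02,0,0,0,-0.012],[0,0,0,0,0,0]]]' --claw 46

```text
t: 19.68
tcp_pos: [0.4084, 0.2202, 0.145]
tool_rot: [-0.09, -3.137, 0.004]
force: [2.2, 0.2, 0.7]
width: 0.046
grip_force: 0.0
```

```bash
cat >> h.py <<'E'
def bolts(fn,show=True):
    z=load(fn); h=cv2.cvtColor(z['im'],cv2.COLOR_RGB2HSV)
    m=((h[...,1]<60)&(h[...,2]>110)).astype(np.uint8)
    box=np.array([px(z,(x,y,.012)) for x,y in [(.365,.165),(.69,.165),(.69,.405),(.365,.405)]]).astype(int)
    k=np.zeros_like(m); cv2.fillConvexPoly(k,box,1); n,l,s,c=cv2.connectedComponentsWithStats(m*k)
    for j in range(1,n):
        if s[j,4]<60: continue
        vv,uu=np.where(l==j); P=np.array([w(z,u,v,.014)[:2] for u,v in zip(uu,vv)])
        mu=P.mean(0); U,S,V=np.linalg.svd(P-mu,full_matrices=False); d=V[0]*np.sign(V[0,0]); q=(P-mu)@d
        e=np.percentile(q,[1,99]); print('shaft mid',mu.round(3),'len',(e[1]-e[0]).round(3),'wid',(S[1]/S[0]).round(2),'yaw %.1f'%np.degrees(np.arctan2(d[1],d[0])),'lug centre',(mu+d*(e[1]+.0015-.117)).round(4),s[j])
E
python3 - <<'E'
from h import *
print('manual ref, image 0');bolts('top0');st();snap('top','t9');print('now');bolts('t9')
E
```

```text
manual ref, image 0
shaft mid [0.6   0.406] len 0.181 wid 0.02 yaw 0.1 lug centre [0.5719 0.4058] [ 97 121   4  73  82]
shaft mid [0.642 0.339] len 0.09 wid 0.16 yaw 4.1 lug centre [0.5732 0.3343] [122 122   7  36 201]
shaft mid [0.638 0.224] len 0.092 wid 0.16 yaw 6.9 lug centre [0.5712 0.2159] [167 124   8  37 208]
shaft mid [0.481 0.337] len 0.092 wid 0.16 yaw -7.0 lug centre [0.4127 0.3456] [118 184  11  38 221]
shaft mid [0.481 0.219] len 0.094 wid 0.16 yaw -2.9 lug centre [0.4126 0.223 ] [166 185   8  39 221]
shaft mid [0.374 0.285] len 0.238 wid 0.08 yaw 89.8 lug centre [0.3739 0.2902] [ 94 238  96  14 718]
t 19.68 tcp [408.4 220.2 145. ] closing dir-90 deg -3.28 z [-0.0032 -0.0025 -1.    ] F [2.2 0.2 0.7] T [ 0.   -0.11  0.02] w 46.0 g 0.0
now
shaft mid [0.433 0.364] len 0.302 wid 0.47 yaw 16.4 lug centre [0.5358 0.3942] [  94  121   53  130 1809]
shaft mid [0.643 0.339] len 0.09 wid 0.17 yaw 3.8 lug centre [0.573  0.3345] [122 122   7  36 211]
shaft mid [0.639 0.224] len 0.093 wid 0.16 yaw 6.8 lug centre [0.5715 0.216 ] [167 123   8  38 215]
shaft mid [0.492 0.219] len 0.09 wid 0.12 yaw -2.9 lug centre [0.4141 0.223 ] [167 185   7  37 132]
shaft mid [0.373 0.217] len 0.045 wid 0.4 yaw 80.9 lug centre [0.3581 0.1239] [160 244  20   8 113]
```

Request:
move_arm --deltas '[[[0,-0.0014,0,0,0,0],[0,0,-0.025,0,0,0],[0,0,-0.03,0,0,0],[0,0,-0.03,0,0,0],[0,0,-0.02,0,0,0],[0,0,-0.013,0,0,0],[0,0,-0.007,0,0,0],[0,0,0,0,0,0],[0,0,0,0,0,0],[0,0,0,0,0,0]]]'

```text
t: 20.57
tcp_pos: [0.4141, 0.2233, 0.0212]
tool_rot: [0.087, 3.139, 0.001]
force: [0.1, 0.1, 0.1]
width: 0.0459
grip_force: 0.0
```

```bash
python3 - <<'E'
from h import *
st();im,d,i=snap('wrist','w10'); a=cv2.imread('pics/w10.png')[60:380,60:460]; cv2.imwrite('pics/w10b.png',cv2.resize(a,None,fx=1.8,fy=1.8,interpolation=2))
E
```

```text
t 20.57 tcp [414.1 223.3  21.2] closing dir-90 deg -3.16 z [ 1.1e-03  7.0e-04 -1.0e+00] F [0.1 0.1 0.1] T [0.01 0.01 0.  ] w 45.9 g 0.0
```

View pics/w10b.png

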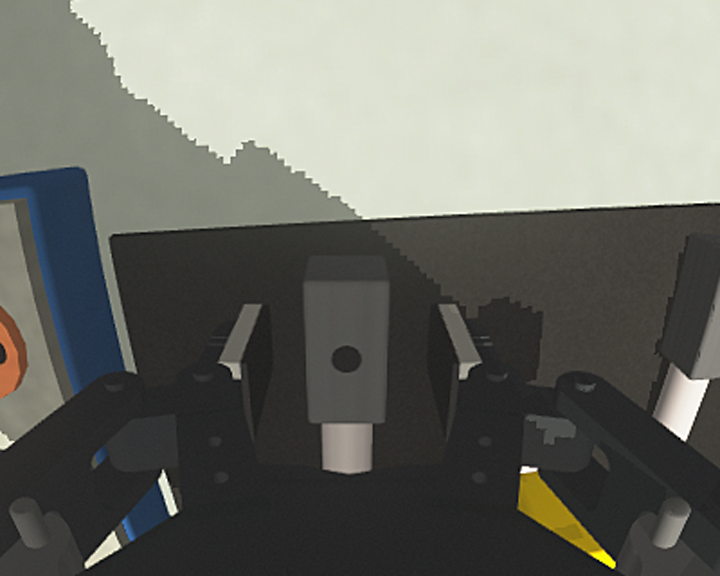

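The lug at (346,340) sits squarely between the pads and the bolt runs straight. I close on it now.

Request:
move_arm --deltas '[[[0,0,0,0,0,0],[0,0,0,0,0,0],[0,0,0,0,0,0],[0,0,0,0,0,0],[0,0,0,0,0,0]]]' --claw 8 --grip_force 90

```text
t: 21.03
tcp_pos: [0.4138, 0.2231, 0.0215]
tool_rot: [0.087, 3.139, 0.001]
force: [-3.2, -1.9, 17.4]
width: 0.0199
grip_force: 88.1
```

Request:
move_arm --deltas '[[[0,0,0.01,0,0,0],[0,0,0.025,0,0,0],[0,0,0.03,0,0,0],[0,0,0.03,0,0,0],[0,0,0.02,0,0,0],[0,0,0.01,0,0,0],[0,0,0,0,0,0],[0,0,0,0,0,0]]]'

```text
t: 21.7
tcp_pos: [0.4133, 0.2228, 0.1453]
tool_rot: [0.087, 3.14, 0.0]
force: [-0.9, -0.2, -2.0]
width: 0.0202
grip_force: 88.8
```

```bash
python3 - <<'E'
from h import *
st();im,d,i=snap('side','s11'); bolts
E
```

```text
t 21.70 tcp [413.3 222.8 145.3] closing dir-90 deg -3.16 z [ 4.e-04  2.e-04 -1.e+00] F [-0.9 -0.2 -2. ] T [-0.03  0.13 -0.03] w 20.2 g 88.8
```

Request:
move_arm --deltas '[[[0.0067,-0.02,0,0,0,0],[0.0075,-0.035,0,0,0,0.0046],[0.0075,-0.038,0,0,0,0.0046],[0.0075,-0.038,0,0,0,0.0046],[0.0075,-0.038,0,0,0,0.0046],[0.0075,-0.038,0,0,0,0.0046],[0.0075,-0.038,0,0,0,0.0046],[0.0075,-0.035,0,0,0,0.0046],[0.0075,-0.03,0,0,0,0.0046],[0,-0.016,0,0,0,0],[0,-0.005,0,0,0,0],[0,0,0,0,0,0]]]'

```text
t: 22.75
tcp_pos: [0.4791, -0.1093, 0.144]
tool_rot: [0.0, -3.139, 0.001]
force: [0.1, 0.5, -1.8]
width: 0.0202
grip_force: 88.8
```

Request:
move_arm --deltas '[[[0,0,0,0,0,0],[0,0,-0.02,0,0,0],[0,0,-0.02,0,0,0],[0,0,-0.015,0,0,0],[0,0,-0.01,0,0,0],[0,0,-0.003,0,0,0],[0,0,0,0,0,0],[0,0,0,0,0,0],[0,0,0,0,0,0]]]'

```text
t: 23.5
tcp_pos: [0.4806, -0.108, 0.0783]
tool_rot: [-0.005, 3.14, -0.0]
force: [0.2, 0.2, -2.7]
width: 0.0199
grip_force: 89.0
```

```bash
python3 - <<'E'
from h import *
st();im,d,i=snap('side','s11'); a=cv2.imread('pics/s11.png')[180:260,220:340]; cv2.imwrite('pics/s11b.png',cv2.resize(a,None,fx=6,fy=6,interpolation=2))
E
```

```text
t 23.50 tcp [ 480.6 -108.    78.3] closing dir-90 deg 0.17 z [ 1.2e-03 -1.0e-04 -1.0e+00] F [ 0.2  0.2 -2.7] T [-0.03  0.11  0.04] w 19.9 g 89.0
```

View pics/s11b.png

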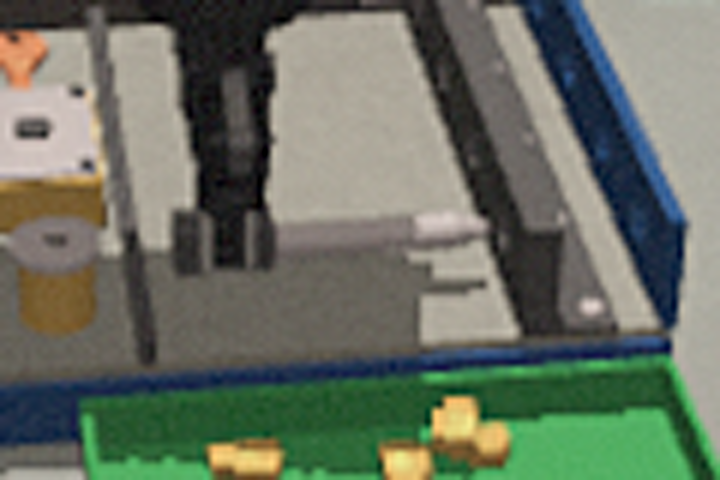

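The bolt is level, its nose at (488,226) just before the guide bar hole. I feed it in slowly.

Request:
move_arm --deltas '[[[0.003,0,0,0,0,0],[0.003,0,0,0,0,0],[0.003,0,0,0,0,0],[0.003,0,0,0,0,0],[0.003,0,0,0,0,0],[0.003,0,0,0,0,0],[0.003,0,0,0,0,0],[0,0,0,0,0,0]]]'

```text
t: 24.22
tcp_pos: [0.5018, -0.1082, 0.0775]
tool_rot: [-0.004, 3.141, -0.0]
force: [0.0, 1.1, -1.3]
width: 0.0198
grip_force: 89.0
```

```bash
python3 -c "
from h import *
st()"
```

```text
t 24.22 tcp [ 501.8 -108.2   77.5] closing dir-90 deg 0.16 z [ 3.e-04 -1.e-04 -1.e+00] F [ 0.   1.1 -1.3] T [0.04 0.03 0.01] w 19.8 g 89.0
```

Request:
move_arm --deltas '[[[0.003,0,0,0,0,0],[0.004,0,0,0,0,0],[0.004,0,0,0,0,0],[0.004,0,0,0,0,0],[0,0,0,0,0,0]]]'

```text
t: 24.63
tcp_pos: [0.5171, -0.1081, 0.0776]
tool_rot: [-0.005, 3.141, -0.0]
force: [0.4, 0.8, -2.3]
width: 0.0202
grip_force: 89.0
```

```bash
python3 -c "
from h import *
st()"
```

```text
t 24.63 tcp [ 517.1 -108.1   77.6] closing dir-90 deg 0.16 z [ 6.e-04 -1.e-04 -1.e+00] F [ 0.4  0.8 -2.3] T [-0.    0.1   0.01] w 20.2 g 89.0
```

Request:
move_arm --deltas '[[[0.004,0,0,0,0,0],[0.004,0,0,0,0,0],[0.004,0,0,0,0,0],[0.004,0,0,0,0,0],[0.004,0,0,0,0,0],[0.004,0,0,0,0,0],[0.004,0,0,0,0,0],[0.004,0,0,0,0,0],[0.004,0,0,0,0,0],[0.004,0,0,0,0,0],[0.004,0,0,0,0,0],[0,0,0,0,0,0]]]'

```text
t: 25.63
tcp_pos: [0.561, -0.1081, 0.0775]
tool_rot: [-0.005, 3.141, -0.0]
force: [-0.3, -0.5, -2.3]
width: 0.0204
grip_force: 89.0
```

```bash
python3 -c "
from h import *
st()"
```

```text
t 25.63 tcp [ 561.  -108.1   77.5] closing dir-90 deg 0.17 z [ 5.e-04 -1.e-04 -1.e+00] F [-0.3 -0.5 -2.3] T [-0.    0.07  0.  ] w 20.4 g 89.0
```

Request:
move_arm --deltas '[[[0.003,0,0,0,0,0],[0.003,0,0,0,0,0],[0.003,0,0,0,0,0],[0.003,0,0,0,0,0],[0.003,0,0,0,0,0],[0.003,0,0,0,0,0],[0.0015,0,0,0,0,0],[0.0015,0,0,0,0,0],[0.001,0,0,0,0,0],[0,0,0,0,0,0]]]'

```text
t: 26.47
tcp_pos: [0.5823, -0.1082, 0.0775]
tool_rot: [-0.004, 3.142, -0.0]
force: [0.7, 0.4, -2.4]
width: 0.0202
grip_force: 89.0
```

```bash
python3 -c "
from h import *
st()"
```

```text
t 26.47 tcp [ 582.3 -108.2   77.5] closing dir-90 deg 0.15 z [ 0.e+00 -1.e-04 -1.e+00] F [ 0.7  0.4 -2.4] T [-0.03  0.06  0.01] w 20.2 g 89.0
```

Request:
move_arm --deltas '[[[0.001,0,0,0,0,0],[0.001,0,0,0,0,0],[0.001,0,0,0,0,0],[0,0,0,0,0,0]]]'

```text
t: 26.8
tcp_pos: [0.5835, -0.1082, 0.0772]
tool_rot: [0.004, -3.138, -0.0]
force: [-8.2, -0.2, 3.0]
width: 0.02
grip_force: 89.8
```

```bash
python3 -c "
from h import *
st()"
```

```text
t 26.80 tcp [ 583.5 -108.2   77.2] closing dir-90 deg 0.14 z [-3.3e-03  2.0e-04 -1.0e+00] F [-8.2 -0.2  3. ] T [0.04 1.87 0.02] w 20.0 g 89.8
```

Request:
move_arm --deltas '[[[0,0,0,0,0,0],[0,0,0,0,0,0],[0,0,0,0,0,0],[0,0,0,0,0,0],[0,0,0.015,0,0,0],[0,0,0.03,0,0,0],[0,0,0.025,0,0,0],[0,0,0,0,0,0]]]' --claw 46

```text
t: 27.47
tcp_pos: [0.5875, -0.1087, 0.1522]
tool_rot: [-0.004, 3.135, -0.001]
force: [1.5, -0.3, 0.3]
width: 0.0459
grip_force: 0.0
```

```bash
python3 - <<'E'
from h import *
st();snap('top','t12');bolts('t12');chips('t12')
E
```

```text
t 27.47 tcp [ 587.5 -108.7  152.2] closing dir-90 deg 0.13 z [ 6.5e-03 -4.0e-04 -1.0e+00] F [ 1.5 -0.3  0.3] T [-0.   -0.07 -0.04] w 45.9 g 0.0
shaft mid [0.405 0.307] len 0.377 wid 0.56 yaw 47.4 lug centre [0.4977 0.4078] [ 94 121  96 131 924]
shaft mid [0.643 0.339] len 0.09 wid 0.17 yaw 3.6 lug centre [0.5732 0.3348] [122 122   7  36 216]
shaft mid [0.638 0.224] len 0.093 wid 0.16 yaw 6.7 lug centre [0.5715 0.216 ] [167 123   8  39 225]
shaft mid [0.481 0.337] len 0.095 wid 0.16 yaw -7.0 lug centre [0.414  0.3453] [118 184  11  39 234]
[239  51  24  26 417] [0.837 0.025 0.05 ] depth z 0.029
[133 175  15  37 481] [0.505 0.286 0.05 ] depth z 0.065
[202 232  34  11 144] [0.401 0.1   0.05 ] depth z 0.047
```

Request:
move_arm --deltas '[[[-0.0012,0.02,0,0,0,0.0062],[-0.0012,0.035,0,0,0,0.0062],[-0.0012,0.038,0,0,0,0.0062],[-0.0012,0.038,0,0,0,0.0062],[-0.0012,0.038,0,0,0,0.0062],[-0.0012,0.038,0,0,0,0.0062],[-0.0012,0.038,0,0,0,0.0062],[-0.0012,0.035,0,0,0,0.0062],[-0.0012,0.024,0,0,0,0.0062],[-0.0012,0.015,0,0,0,0.0062],[-0.0012,0.005,0,0,0,0.0062],[0,0,0,0,0,0.0062]]]'

```text
t: 28.52
tcp_pos: [0.5715, 0.2162, 0.147]
tool_rot: [0.191, -3.135, 0.0]
force: [-0.1, 0.8, -0.7]
width: 0.0462
grip_force: 0.0
```

Request:
move_arm --deltas '[[[0,0,-0.015,0,0,0],[0,0,-0.025,0,0,0],[0,0,-0.025,0,0,0],[0,0,-0.015,0,0,0],[0,0,0,0,0,0],[0,0,0,0,0,0],[0,0,0,0,0,0]]]'

```text
t: 29.1
tcp_pos: [0.5727, 0.2147, 0.0685]
tool_rot: [-0.185, 3.135, -0.0]
force: [0.6, 0.3, 0.8]
width: 0.0464
grip_force: 0.0
```

```bash
python3 -c "
from h import *
st()"
```

```text
t 29.10 tcp [572.7 214.7  68.5] closing dir-90 deg 6.76 z [ 0.001 -0.    -1.   ] F [0.6 0.3 0.8] T [0.02 0.01 0.02] w 46.4 g 0.0
```

Request:
move_arm --deltas '[[[0,0.001,-0.015,0,0,0],[0,0,-0.015,0,0,0],[0,0,-0.011,0,0,0],[0,0,-0.006,0,0,0],[0,0,0,0,0,0],[0,0,0,0,0,0],[0,0,0,0,0,0]]]'

```text
t: 29.68
tcp_pos: [0.5724, 0.2169, 0.0213]
tool_rot: [-0.187, 3.135, 0.0]
force: [0.6, 0.6, 0.2]
width: 0.0462
grip_force: 0.0
```

Request:
move_arm --deltas '[[[0,0,0,0,0,0],[0,0,0,0,0,0],[0,0,0,0,0,0],[0,0,0,0,0,0],[0,0,0,0,0,0]]]' --claw 8 --grip_force 90

```text
t: 30.1
tcp_pos: [0.5723, 0.2169, 0.0215]
tool_rot: [-0.187, 3.135, 0.001]
force: [-2.5, -1.5, 11.1]
width: 0.0195
grip_force: 89.0
```

```bash
python3 -c "
from h import *
st()"
```

```text
t 30.10 tcp [572.3 216.9  21.5] closing dir-90 deg 6.83 z [ 9.e-04  4.e-04 -1.e+00] F [-2.5 -1.5 11.1] T [-0.36  0.54 -0.06] w 19.5 g 89.0
```

Request:
move_arm --deltas '[[[0,0,0.01,0,0,0],[0,0,0.025,0,0,0],[0,0,0.03,0,0,0],[0,0,0.03,0,0,0],[0,0,0.02,0,0,0],[-0.0103,-0.02,0.01,0,0,-0.0083],[-0.01,-0.03,0,0,0,-0.0082],[-0.01,-0.035,0,0,0,-0.0083],[-0.01,-0.035,0,0,0,-0.0082],[-0.01,-0.035,0,0,0,-0.0083],[-0.01,-0.035,0,0,0,-0.0082],[-0.01,-0.03,0,0,0,-0.0083]]]'

```text
t: 31.1
tcp_pos: [0.5007, -0.0054, 0.1462]
tool_rot: [-0.043, 3.141, -0.0]
force: [1.1, -0.7, -2.1]
width: 0.02
grip_force: 88.3
```

Request:
move_arm --deltas '[[[-0.01,-0.02,0,0,0,-0.0083],[-0.01,-0.011,0,0,0,-0.0082],[-0.002,-0.004,0,0,0,0],[0,0,0,0,0,0],[0,0,-0.02,0,0,0],[0,0,-0.02,0,0,0],[0,0,-0.015,0,0,0],[0,0,-0.01,0,0,0],[0,0,-0.003,0,0,0],[0,0,0,0,0,0],[0,0,0,0,0,0],[0,0,0,0,0,0]]]'

```text
t: 32.1
tcp_pos: [0.4802, -0.0379, 0.0783]
tool_rot: [-0.005, 3.14, 0.0]
force: [0.3, -0.6, -1.2]
width: 0.0199
grip_force: 88.4
```

```bash
python3 -c "
from h import *
st()"
```

```text
t 32.10 tcp [480.2 -37.9  78.3] closing dir-90 deg 0.18 z [ 1.2e-03  1.0e-04 -1.0e+00] F [ 0.3 -0.6 -1.2] T [-0.    0.12 -0.02] w 19.9 g 88.4
```

Request:
move_arm --deltas '[[[0.003,0,0,0,0,0],[0.003,0,0,0,0,0],[0.003,0,0,0,0,0],[0.003,0,0,0,0,0],[0.003,0,0,0,0,0],[0.003,0,0,0,0,0],[0.003,0,0,0,0,0],[0.003,0,0,0,0,0],[0,0,0,0,0,0]]]'

```text
t: 32.85
tcp_pos: [0.5043, -0.0382, 0.0775]
tool_rot: [-0.005, 3.141, -0.0]
force: [0.6, -0.1, -2.7]
width: 0.0199
grip_force: 88.4
```

```bash
python3 -c "
from h import *
st()"
```

```text
t 32.85 tcp [504.3 -38.2  77.5] closing dir-90 deg 0.16 z [ 4.e-04 -1.e-04 -1.e+00] F [ 0.6 -0.1 -2.7] T [ 0.01  0.1  -0.01] w 19.9 g 88.4
```

Request:
move_arm --deltas '[[[0.003,0,0,0,0,0],[0.004,0,0,0,0,0],[0.004,0,0,0,0,0],[0.004,0,0,0,0,0],[0.004,0,0,0,0,0],[0.004,0,0,0,0,0],[0.004,0,0,0,0,0],[0.004,0,0,0,0,0],[0.004,0,0,0,0,0],[0.004,0,0,0,0,0],[0.003,0,0,0,0,0],[0,0,0,0,0,0]]]'

```text
t: 33.85
tcp_pos: [0.5462, -0.0381, 0.0775]
tool_rot: [-0.005, 3.141, -0.0]
force: [0.7, 0.4, -2.0]
width: 0.0204
grip_force: 88.4
```

```bash
python3 -c "
from h import *
st()"
```

```text
t 33.85 tcp [546.2 -38.1  77.5] closing dir-90 deg 0.17 z [ 3.e-04 -1.e-04 -1.e+00] F [ 0.7  0.4 -2. ] T [-0.05  0.04 -0.01] w 20.4 g 88.4
```

Request:
move_arm --deltas '[[[0.003,0,0,0,0,0],[0.003,0,0,0,0,0],[0.003,0,0,0,0,0],[0.003,0,0,0,0,0],[0.003,0,0,0,0,0],[0.003,0,0,0,0,0],[0.003,0,0,0,0,0],[0.003,0,0,0,0,0],[0.003,0,0,0,0,0],[0.003,0,0,0,0,0],[0.003,0,0,0,0,0],[0,0,0,0,0,0]]]'

```text
t: 34.85
tcp_pos: [0.5792, -0.0381, 0.0775]
tool_rot: [-0.005, 3.141, -0.0]
force: [-0.3, 0.1, -2.5]
width: 0.0199
grip_force: 88.4
```

Request:
move_arm --deltas '[[[0.0015,0,0,0,0,0],[0.0015,0,0,0,0,0],[0.001,0,0,0,0,0],[0.001,0,0,0,0,0],[0,0,0,0,0,0]]]'

```text
t: 35.27
tcp_pos: [0.5836, -0.0382, 0.0775]
tool_rot: [0.004, -3.141, 0.0]
force: [-1.1, -0.4, -1.8]
width: 0.0199
grip_force: 88.4
```

```bash
python3 -c "
from h import *
st()"
```

```text
t 35.27 tcp [583.6 -38.2  77.5] closing dir-90 deg 0.16 z [-2.e-04 -1.e-04 -1.e+00] F [-1.1 -0.4 -1.8] T [0.05 0.09 0.03] w 19.9 g 88.4
```

Request:
move_arm --deltas '[[[0.001,0,0,0,0,0],[0.001,0,0,0,0,0],[0,0,0,0,0,0]]]'

```text
t: 35.52
tcp_pos: [0.5838, -0.0382, 0.0771]
tool_rot: [0.004, -3.138, -0.0]
force: [-10.4, 1.7, 3.2]
width: 0.0201
grip_force: 89.2
```

```bash
python3 -c "
from h import *
st()"
```

```text
t 35.52 tcp [583.8 -38.2  77.1] closing dir-90 deg 0.16 z [-0.0037  0.     -1.    ] F [-10.4   1.7   3.2] T [0.15 2.1  0.05] w 20.1 g 89.2
```

Request:
move_arm --deltas '[[[0,0,0,0,0,0],[0,0,0,0,0,0],[0,0,0,0,0,0],[0,0,0,0,0,0],[0,0,0.015,0,0,0],[0,0,0.03,0,0,0],[0,0,0.025,0,0,0],[0,0,0,0,0,0]]]' --claw 46

```text
t: 36.18
tcp_pos: [0.588, -0.0384, 0.1522]
tool_rot: [-0.004, 3.135, 0.001]
force: [0.4, 0.3, 0.9]
width: 0.046
grip_force: 0.0
```

```bash
python3 - <<'E'
from h import *
st();snap('top','t13');bolts('t13');chips('t13')
E
```

```text
t 36.18 tcp [588.  -38.4 152.2] closing dir-90 deg 0.14 z [ 6.5e-03  3.0e-04 -1.0e+00] F [0.4 0.3 0.9] T [-0.03 -0.11 -0.  ] w 46.0 g 0.0
shaft mid [0.405 0.307] len 0.377 wid 0.56 yaw 47.3 lug centre [0.498  0.4077] [ 94 121  96 131 918]
shaft mid [0.643 0.339] len 0.09 wid 0.17 yaw 3.6 lug centre [0.5732 0.3348] [122 122   7  36 215]
shaft mid [0.481 0.337] len 0.094 wid 0.16 yaw -7.0 lug centre [0.414  0.3452] [118 184  11  39 231]
[239  51  24  26 416] [0.837 0.025 0.05 ] depth z 0.028
[326 165  17  22 190] [ 0.559 -0.186  0.05 ] depth z 0.027
[133 175  16  37 488] [0.505 0.286 0.05 ] depth z 0.064
[327 203   8  12  63] [ 0.48 -0.18  0.05] depth z 0.014
[202 232  30  11 131] [0.401 0.104 0.05 ] depth z 0.046
```

Request:
move_arm --deltas '[[[-0.001,0.02,0,0,0,0.0036],[-0.001,0.035,0,0,0,0.0036],[-0.001,0.038,0,0,0,0.0036],[-0.001,0.038,0,0,0,0.0036],[-0.001,0.038,0,0,0,0.0036],[-0.001,0.038,0,0,0,0.0036],[-0.001,0.038,0,0,0,0.0036],[-0.001,0.038,0,0,0,0.0036],[-0.001,0.035,0,0,0,0.0036],[-0.001,0.029,0,0,0,0.0036],[-0.001,0.0185,0,0,0,0.0034],[0,0.007,0,0,0,0]]]'

```text
t: 37.23
tcp_pos: [0.5734, 0.3377, 0.1466]
tool_rot: [0.108, -3.139, -0.001]
force: [-0.6, -1.0, 0.2]
width: 0.0465
grip_force: 0.0
```

Request:
move_arm --deltas '[[[0,0,0,0,0,0],[0,0,-0.015,0,0,0],[0,0,-0.025,0,0,0],[0,0,-0.025,0,0,0],[0,0,-0.015,0,0,0],[0,0,0,0,0,0],[0,0,0,0,0,0],[0,0,0,0,0,0]]]'

```text
t: 37.9
tcp_pos: [0.5756, 0.3333, 0.0686]
tool_rot: [-0.099, 3.139, 0.0]
force: [-0.0, 1.0, 0.4]
width: 0.0461
grip_force: 0.0
```

```bash
python3 -c "
from h import *
st()"
```

```text
t 37.90 tcp [575.6 333.3  68.6] closing dir-90 deg 3.62 z [ 1.1e-03  1.0e-04 -1.0e+00] F [-0.   1.   0.4] T [-0.02  0.01  0.  ] w 46.1 g 0.0
```

Request:
move_arm --deltas '[[[-0.001,0.001,-0.015,0,0,0],[0,0,-0.015,0,0,0],[0,0,-0.011,0,0,0],[0,0,-0.006,0,0,0],[0,0,0,0,0,0],[0,0,0,0,0,0],[0,0,0,0,0,0]]]'

```text
t: 38.48
tcp_pos: [0.5741, 0.3355, 0.0214]
tool_rot: [-0.101, 3.139, 0.001]
force: [0.5, 0.7, 0.6]
width: 0.046
grip_force: 0.0
```

Request:
move_arm --deltas '[[[0,0,0,0,0,0],[0,0,0,0,0,0],[0,0,0,0,0,0],[0,0,0,0,0,0],[0,0,0,0,0,0]]]' --claw 8 --grip_force 90

```text
t: 38.9
tcp_pos: [0.574, 0.3355, 0.0215]
tool_rot: [-0.101, 3.139, 0.001]
force: [-1.7, -1.1, 8.2]
width: 0.0198
grip_force: 88.9
```

```bash
python3 -c "
from h import *
st()"
```

```text
t 38.90 tcp [574.  335.5  21.5] closing dir-90 deg 3.70 z [ 8.e-04  6.e-04 -1.e+00] F [-1.7 -1.1  8.2] T [-0.3   0.46 -0.05] w 19.8 g 88.9
```

Request:
move_arm --deltas '[[[0,0,0.01,0,0,0],[0,0,0.025,0,0,0],[0,0,0.03,0,0,0],[0,0,0.03,0,0,0],[0,0,0.02,0,0,0],[-0.01,-0.02,0.01,0,0,-0.0043],[-0.01,-0.03,0,0,0,-0.005],[-0.01,-0.036,0,0,0,-0.005],[-0.01,-0.036,0,0,0,-0.005],[-0.01,-0.036,0,0,0,-0.005],[-0.01,-0.036,0,0,0,-0.005],[-0.01,-0.036,0,0,0,-0.005]]]'

```text
t: 39.9
tcp_pos: [0.5027, 0.1037, 0.1462]
tool_rot: [-0.017, 3.141, 0.0]
force: [0.5, -0.5, -2.0]
width: 0.0199
grip_force: 88.4
```

Request:
move_arm --deltas '[[[-0.01,-0.033,0,0,0,-0.005],[-0.01,-0.025,0,0,0,0],[-0.004,-0.0155,0,0,0,0],[0,0,0,0,0,0],[0,0,-0.02,0,0,0],[0,0,-0.02,0,0,0],[0,0,-0.015,0,0,0],[0,0,-0.01,0,0,0],[0,0,-0.003,0,0,0],[0,0,0,0,0,0],[0,0,0,0,0,0],[0,0,0,0,0,0]]]'

```text
t: 40.9
tcp_pos: [0.4802, 0.032, 0.0783]
tool_rot: [-0.005, 3.14, 0.0]
force: [0.4, -0.3, -3.1]
width: 0.0202
grip_force: 88.5
```

```bash
python3 -c "
from h import *
st()"
```

```text
t 40.90 tcp [480.2  32.   78.3] closing dir-90 deg 0.17 z [ 1.2e-03  3.0e-04 -1.0e+00] F [ 0.4 -0.3 -3.1] T [ 0.04  0.07 -0.01] w 20.2 g 88.5
```

Request:
move_arm --deltas '[[[0.003,0,0,0,0,0],[0.003,0,0,0,0,0],[0.003,0,0,0,0,0],[0.003,0,0,0,0,0],[0.003,0,0,0,0,0],[0.003,0,0,0,0,0],[0.003,0,0,0,0,0],[0.003,0,0,0,0,0],[0,0,0,0,0,0]]]'

```text
t: 41.65
tcp_pos: [0.5042, 0.0318, 0.0775]
tool_rot: [-0.005, 3.141, -0.0]
force: [0.1, 0.3, -3.4]
width: 0.02
grip_force: 88.5
```

```bash
python3 -c "
from h import *
st()"
```

```text
t 41.65 tcp [504.2  31.8  77.5] closing dir-90 deg 0.17 z [ 3.e-04 -1.e-04 -1.e+00] F [ 0.1  0.3 -3.4] T [-0.02  0.12  0.04] w 20.0 g 88.5
```

Request:
move_arm --deltas '[[[0.003,0,0,0,0,0],[0.004,0,0,0,0,0],[0.004,0,0,0,0,0],[0.004,0,0,0,0,0],[0.004,0,0,0,0,0],[0.004,0,0,0,0,0],[0.004,0,0,0,0,0],[0.004,0,0,0,0,0],[0.004,0,0,0,0,0],[0.004,0,0,0,0,0],[0.003,0,0,0,0,0],[0,0,0,0,0,0]]]'

```text
t: 42.65
tcp_pos: [0.5463, 0.0318, 0.0775]
tool_rot: [-0.005, 3.141, -0.0]
force: [-0.1, 0.3, -3.0]
width: 0.0198
grip_force: 88.5
```

```bash
python3 -c "
from h import *
st()"
```

```text
t 42.65 tcp [546.3  31.8  77.5] closing dir-90 deg 0.17 z [ 4.e-04 -0.e+00 -1.e+00] F [-0.1  0.3 -3. ] T [ 0.01  0.1  -0.05] w 19.8 g 88.5
```

Request:
move_arm --deltas '[[[0.003,0,0,0,0,0],[0.003,0,0,0,0,0],[0.003,0,0,0,0,0],[0.003,0,0,0,0,0],[0.003,0,0,0,0,0],[0.003,0,0,0,0,0],[0.003,0,0,0,0,0],[0.003,0,0,0,0,0],[0.003,0,0,0,0,0],[0.003,0,0,0,0,0],[0.003,0,0,0,0,0],[0,0,0,0,0,0]]]'

```text
t: 43.65
tcp_pos: [0.5792, 0.0318, 0.0775]
tool_rot: [-0.005, 3.141, -0.0]
force: [-0.2, 0.2, -2.5]
width: 0.0201
grip_force: 88.5
```

Request:
move_arm --deltas '[[[0.0015,0,0,0,0,0],[0.0015,0,0,0,0,0],[0.001,0,0,0,0,0],[0.001,0,0,0,0,0],[0,0,0,0,0,0]]]'

```text
t: 44.07
tcp_pos: [0.5814, 0.0318, 0.077]
tool_rot: [0.005, -3.137, 0.0]
force: [-12.4, 0.5, 4.7]
width: 0.0202
grip_force: 89.6
```

```bash
python3 -c "
from h import *
st()"
```

```text
t 44.07 tcp [581.4  31.8  77. ] closing dir-90 deg 0.18 z [-4.6e-03 -2.0e-04 -1.0e+00] F [-12.4   0.5   4.7] T [0.05 2.54 0.02] w 20.2 g 89.6
```

Request:
move_arm --deltas '[[[0,0,0,0,0,0],[0,0,0,0,0,0],[0,0,0,0,0,0],[0,0,0,0,0,0],[0,0,0.015,0,0,0],[0,0,0.03,0,0,0],[0,0,0.025,0,0,0],[0,0,0,0,0,0]]]' --claw 46

```text
t: 44.73
tcp_pos: [0.5861, 0.0319, 0.1522]
tool_rot: [-0.004, 3.135, 0.002]
force: [1.2, 0.2, 0.3]
width: 0.0462
grip_force: 0.0
```

```bash
python3 - <<'E'
from h import *
st();snap('top','t14');bolts('t14');chips('t14')
E
```

```text
t 44.73 tcp [586.1  31.9 152.2] closing dir-90 deg 0.14 z [ 0.0064  0.0011 -1.    ] F [1.2 0.2 0.3] T [ 0.05 -0.06  0.  ] w 46.2 g 0.0
shaft mid [0.405 0.307] len 0.377 wid 0.56 yaw 47.3 lug centre [0.4981 0.4077] [ 94 121  96 131 917]
shaft mid [0.481 0.337] len 0.094 wid 0.16 yaw -7.0 lug centre [0.414  0.3452] [118 184  11  39 231]
[239  51  24  26 416] [0.837 0.025 0.05 ] depth z 0.027
[326 165  17  22 190] [ 0.559 -0.186  0.05 ] depth z 0.027
[133 175  16  37 486] [0.505 0.286 0.05 ] depth z 0.063
[327 203   8  12  62] [ 0.48 -0.18  0.05] depth z 0.013
```

Request:
move_arm --deltas '[[[-0.01,0.018,0,0,0,-0.0065],[-0.016,0.03,0,0,0,-0.0065],[-0.018,0.033,0,0,0,-0.0065],[-0.018,0.033,0,0,0,-0.0065],[-0.018,0.033,0,0,0,-0.0065],[-0.018,0.033,0,0,0,-0.0065],[-0.018,0.033,0,0,0,-0.0065],[-0.018,0.033,0,0,0,-0.0065],[-0.015,0.028,0,0,0,-0.0065],[-0.012,0.022,0,0,0,-0.0065],[-0.006,0.011,0,0,0,-0.0065],[-0.003,0.006,0,0,0,-0.0065]]]'

```text
t: 45.78
tcp_pos: [0.4121, 0.3468, 0.1469]
tool_rot: [-0.184, -3.135, 0.0]
force: [-0.8, -0.3, 0.1]
width: 0.046
grip_force: 0.0
```

Request:
move_arm --deltas '[[[0,0,0,0,0,0],[0,0,-0.015,0,0,0],[0,0,-0.025,0,0,0],[0,0,-0.025,0,0,0],[0,0,-0.015,0,0,0],[0,0,0,0,0,0],[0,0,0,0,0,0],[0,0,0,0,0,0]]]'

```text
t: 46.45
tcp_pos: [0.4145, 0.3444, 0.0683]
tool_rot: [0.189, 3.135, 0.001]
force: [-0.4, -0.1, -0.3]
width: 0.0459
grip_force: 0.0
```

```bash
python3 -c "
from h import *
st()"
```

```text
t 46.45 tcp [414.5 344.4  68.3] closing dir-90 deg -6.91 z [ 7.e-04  4.e-04 -1.e+00] F [-0.4 -0.1 -0.3] T [-0.03  0.04 -0.02] w 45.9 g 0.0
```

Request:
move_arm --deltas '[[[0,0,-0.015,0,0,0],[0,0,-0.015,0,0,0],[0,0,-0.011,0,0,0],[0,0,-0.006,0,0,0],[0,0,0,0,0,0],[0,0,0,0,0,0],[0,0,0,0,0,0]]]'

```text
t: 47.03
tcp_pos: [0.414, 0.3451, 0.0212]
tool_rot: [0.188, 3.135, 0.001]
force: [-0.7, -0.4, 0.1]
width: 0.0458
grip_force: 0.0
```

Request:
move_arm --deltas '[[[0,0,0,0,0,0],[0,0,0,0,0,0],[0,0,0,0,0,0],[0,0,0,0,0,0],[0,0,0,0,0,0]]]' --claw 8 --grip_force 90

```text
t: 47.45
tcp_pos: [0.4138, 0.3451, 0.0214]
tool_rot: [0.188, 3.135, 0.001]
force: [-2.0, -3.1, 12.1]
width: 0.0204
grip_force: 88.8
```

```bash
python3 -c "
from h import *
st()"
```

```text
t 47.45 tcp [413.8 345.1  21.4] closing dir-90 deg -6.86 z [ 5.e-04  7.e-04 -1.e+00] F [-2.  -3.1 12.1] T [-0.46  0.59 -0.12] w 20.4 g 88.8
```

Request:
move_arm --deltas '[[[0,0,0.01,0,0,0],[0,0,0.025,0,0,0],[0,0,0.03,0,0,0],[0,0,0.03,0,0,0],[0,0,0.02,0,0,0],[0.004,-0.02,0.01,0,0,0.008],[0.008,-0.03,0,0,0,0.01],[0.009,-0.034,0,0,0,0.01],[0.009,-0.034,0,0,0,0.01],[0.009,-0.034,0,0,0,0.01],[0.009,-0.034,0,0,0,0.01],[0.009,-0.03,0,0,0,0.01]]]'

```text
t: 48.45
tcp_pos: [0.4705, 0.1266, 0.1462]
tool_rot: [0.02, 3.141, 0.0]
force: [0.4, 0.1, -1.5]
width: 0.0198
grip_force: 88.5
```

Request:
move_arm --deltas '[[[0.006,-0.018,0,0,0,0.01],[0.0032,-0.009,0,0,0,0],[0,0,0,0,0,0],[0,0,0,0,0,0],[0,0,-0.02,0,0,0],[0,0,-0.02,0,0,0],[0,0,-0.015,0,0,0],[0,0,-0.01,0,0,0],[0,0,-0.003,0,0,0],[0,0,0,0,0,0],[0,0,0,0,0,0],[0,0,0,0,0,0]]]'

```text
t: 49.45
tcp_pos: [0.4803, 0.1022, 0.0783]
tool_rot: [-0.005, 3.141, 0.001]
force: [0.4, -0.8, -2.1]
width: 0.02
grip_force: 88.5
```

```bash
python3 -c "
from h import *
st()"
```

```text
t 49.45 tcp [480.3 102.2  78.3] closing dir-90 deg 0.18 z [ 1.e-03  5.e-04 -1.e+00] F [ 0.4 -0.8 -2.1] T [ 0.02  0.07 -0.05] w 20.0 g 88.5
```

Request:
move_arm --deltas '[[[0.003,0,0,0,0,0],[0.003,0,0,0,0,0],[0.003,0,0,0,0,0],[0.003,0,0,0,0,0],[0.003,0,0,0,0,0],[0.003,0,0,0,0,0],[0.003,0,0,0,0,0],[0.003,0,0,0,0,0],[0,0,0,0,0,0]]]'

```text
t: 50.2
tcp_pos: [0.5044, 0.1018, 0.0775]
tool_rot: [-0.004, 3.141, -0.0]
force: [-0.6, -0.3, -2.4]
width: 0.0199
grip_force: 88.5
```

```bash
python3 -c "
from h import *
st()"
```

```text
t 50.20 tcp [504.4 101.8  77.5] closing dir-90 deg 0.16 z [ 3.e-04 -0.e+00 -1.e+00] F [-0.6 -0.3 -2.4] T [-0.05  0.1   0.04] w 19.9 g 88.5
```

Request:
move_arm --deltas '[[[0.003,0,0,0,0,0],[0.004,0,0,0,0,0],[0.004,0,0,0,0,0],[0.004,0,0,0,0,0],[0.004,0,0,0,0,0],[0.004,0,0,0,0,0],[0.004,0,0,0,0,0],[0.004,0,0,0,0,0],[0.004,0,0,0,0,0],[0.004,0,0,0,0,0],[0.003,0,0,0,0,0],[0,0,0,0,0,0]]]'

```text
t: 51.2
tcp_pos: [0.5465, 0.1018, 0.0775]
tool_rot: [-0.004, 3.141, -0.0]
force: [-0.2, 0.4, -1.8]
width: 0.0198
grip_force: 88.5
```

```bash
python3 -c "
from h import *
st()"
```

```text
t 51.20 tcp [546.5 101.8  77.5] closing dir-90 deg 0.16 z [ 4.e-04 -0.e+00 -1.e+00] F [-0.2  0.4 -1.8] T [0.03 0.09 0.02] w 19.8 g 88.5
```

Request:
move_arm --deltas '[[[0.003,0,0,0,0,0],[0.003,0,0,0,0,0],[0.003,0,0,0,0,0],[0.003,0,0,0,0,0],[0.003,0,0,0,0,0],[0.003,0,0,0,0,0],[0.003,0,0,0,0,0],[0.003,0,0,0,0,0],[0.003,0,0,0,0,0],[0.003,0,0,0,0,0],[0.003,0,0,0,0,0],[0,0,0,0,0,0]]]'

```text
t: 52.2
tcp_pos: [0.5794, 0.1018, 0.0775]
tool_rot: [-0.004, 3.141, -0.0]
force: [0.2, -0.4, -2.1]
width: 0.0201
grip_force: 88.5
```

Request:
move_arm --deltas '[[[0.0015,0,0,0,0,0],[0.0015,0,0,0,0,0],[0.001,0,0,0,0,0],[0.001,0,0,0,0,0],[0,0,0,0,0,0]]]'

```text
t: 52.62
tcp_pos: [0.5829, 0.1018, 0.0773]
tool_rot: [0.005, -3.14, 0.0]
force: [-5.7, -0.3, 0.8]
width: 0.0202
grip_force: 89.0
```

```bash
python3 -c "
from h import *
st()"
```

```text
t 52.62 tcp [582.9 101.8  77.3] closing dir-90 deg 0.18 z [-2.e-03 -2.e-04 -1.e+00] F [-5.7 -0.3  0.8] T [0.03 1.18 0.05] w 20.2 g 89.0
```

Request:
move_arm --deltas '[[[0.001,0,0,0,0,0],[0,0,0,0,0,0]]]'

```text
t: 52.78
tcp_pos: [0.583, 0.1018, 0.0771]
tool_rot: [0.005, -3.138, 0.001]
force: [-11.3, 0.2, 5.3]
width: 0.0202
grip_force: 89.6
```

Request:
move_arm --deltas '[[[0,0,0,0,0,0],[0,0,0,0,0,0],[0,0,0,0,0,0],[0,0,0,0,0,0],[0,0,0.015,0,0,0],[0,0,0.03,0,0,0],[0,0,0.035,0,0,0],[0,0,0.035,0,0,0],[0,0,0.035,0,0,0],[0,0.03,0.03,0,0,0],[0,0.035,0.02,0,0,0],[0,0.038,0,0,0,0]]]' --claw 46

```text
t: 53.78
tcp_pos: [0.5868, 0.2048, 0.2825]
tool_rot: [-0.0, 3.135, 0.005]
force: [0.9, -0.0, 0.5]
width: 0.0459
grip_force: 0.0
```

Request:
move_arm --deltas '[[[-0.01,0.036,0,0,0,0],[-0.015,0.036,0,0,0,0],[-0.015,0.036,0,0,0,0],[-0.015,0.036,0,0,0,0],[-0.015,0.036,0,0,0,0],[-0.015,0.036,0,0,0,0],[-0.015,0.036,0,0,0,0],[-0.015,0.036,0,0,0,0],[-0.015,0.036,0,0,0,0],[-0.015,0.036,0,0,0,0],[-0.01,0.02,0,0,0,0],[0,0,0,0,0,0]]]'

```text
t: 54.78
tcp_pos: [0.425, 0.5897, 0.2761]
tool_rot: [0.015, -3.139, -0.002]
force: [-0.7, -0.7, -0.1]
width: 0.0461
grip_force: 0.0
```

```bash
python3 - <<'E'
from h import *
st();snap('top','t15');chips('t15');snap('side','s15')
a=cv2.imread('pics/t15.png')[100:260,90:430]; cv2.imwrite('pics/t15b.png',cv2.resize(a,None,fx=2.35,fy=2.35,interpolation=2))
a=cv2.imread('pics/s15.png')[140:300,190:380]; cv2.imwrite('pics/s15b.png',cv2.resize(a,None,fx=3.7,fy=3.7,interpolation=2))
E
```

```text
t 54.78 tcp [425.  589.7 276.1] closing dir-90 deg 0.56 z [-0.0023  0.0014 -1.    ] F [-0.7 -0.7 -0.1] T [-0.01  0.05 -0.  ] w 46.1 g 0.0
[239  51  24  26 416] [0.837 0.025 0.05 ] depth z 0.025
[326 165  17  22 190] [ 0.559 -0.186  0.05 ] depth z 0.022
[133 175  16  37 487] [0.505 0.286 0.05 ] depth z 0.066
[327 203   8  12  63] [ 0.48 -0.18  0.05] depth z 0.013
[202 232  33  11 130] [0.401 0.101 0.05 ] depth z 0.046
```

View pics/t15b.png

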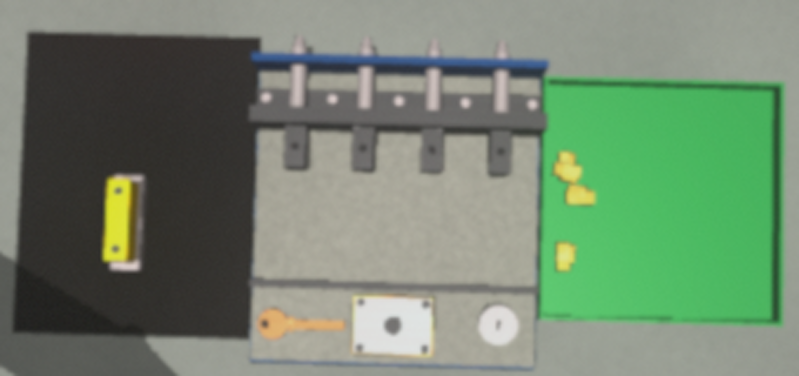

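View pics/s15b.png

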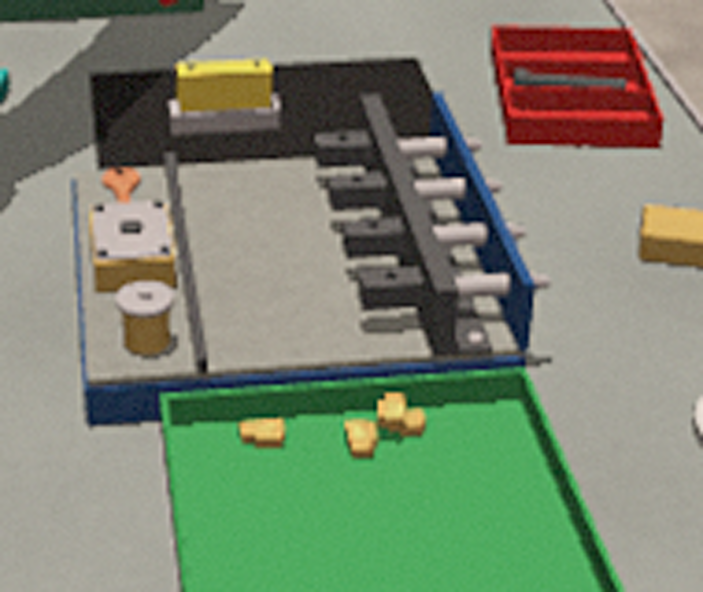

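The top and side views agree. All four bolts pass through bar and flange, with noses at (298,38), (367,40), (434,42) and (501,45). All four chips are in the tray, and the scraper stands on the mat at (120,220). The key and cylinder haven't moved. A last number check on the seating, then I hand in.

```bash
python3 - <<'E'
from h import *
z=load('t15')
f=lambda U,V,h:w(z,(U+.5)/2.35-.5+90,(V+.5)/2.35-.5+100,h).round(4)[:2]
print('noses (want x~.7005)',[f(*p,.068) for p in [(298,36),(367,38),(434,40),(501,43)]])
print('lug back (want x~.5615)',[f(*p,.082) for p in [(295,169),(363,171),(431,173),(500,175)]])
E
```

```text
noses (want x~.7005) [array([0.6994, 0.1032]), array([0.6992, 0.0316]), array([ 0.6989, -0.0379]), array([ 0.6975, -0.1073])]
lug back (want x~.5615) [array([0.5589, 0.1003]), array([0.5587, 0.0311]), array([ 0.5585, -0.0379]), array([ 0.5583, -0.108 ])]
```

```bash
python3 -c "
from h import *
print(robot.finish_job())"
```

```text
the job is handed in; nothing more can be done
None
```

Handed in: all four chips are in the tray, the four bolts are through bar and flange with their lugs against the guide bar (contact felt on each, about 8–12 N), the scraper stands on the mat, and the key blank and lock cylinder look unmoved.

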